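# Set up the cheese tier on the wire riser

### The job

Set up the cheese tier: lay the three narrow boards squarely across the two raised rails of the wire stand, sticking out equally on both sides - a pale board at each end, its outer edge flush with the ends of the rails, and the dark board midway between them. One pale board already lies on the stand, but askew and in the wrong place. The round yellow cheese goes upright on the middle of the dark board; leave the other things on the table where they are.

Things in the scene. Friction and masses are not known exactly. Their poses are not given: they have to be found in the camera images.
- stand: silver bent-rod riser stand, fixed to the table, 150 (x) x 262 (y) x 165 high (z); origin on the table under its centre, z up. Its top is two level rails, each 20 wide and 262 long along the stand's y, centred at x = -65 and x = +65; their tops are 165 above the table. Two thin crossbars join them at y = -77 and y = +77, 3 below the rail tops; open in between.
- stand_mid (a point): the middle of the stand's top, at the level of the rail tops; axes as the stand's (y along the rails, x across them).
- board_pale_a: the pale wooden board that starts askew on the stand's rails, 180 long (x) x 48 wide (y) x 16 thick (z), 110 g; origin at the centre of its underside, x along its length. A small dark hanging hole near one end; all three boards are the same size, and either way round will do.
- board_pale_b: the pale wooden board that starts lying flat on the table, 180 long (x) x 48 wide (y) x 16 thick (z), 110 g; origin at the centre of its underside, x along its length. A small dark hanging hole near one end; all three boards are the same size, and either way round will do.
- board_dark: the dark brown wooden board, starts lying flat on the table, 180 long (x) x 48 wide (y) x 16 thick (z), 110 g; origin at the centre of its underside, x along its length. A small dark hanging hole near one end; all three boards are the same size, and either way round will do.
- cheese: small round yellow waxed cheese, 68 diameter (widest about half way up) x 40 high, 120 g; origin at the centre of its underside, z up.
- tealight_a: glass tea-light holder (bystander), 60 diameter x 64 high; origin at the centre of its underside.
- tealight_b: another such glass tea-light holder (bystander), 60 diameter x 64 high; origin at the centre of its underside.
- pepper_mill: brown wooden pepper mill (bystander), 53 diameter x 155 high; origin at the centre of its underside.
- olives: white bowl of olives with a spoon (bystander), about 144 across x 81 high; origin at its underside near the centre.
Mind the look-alikes: they are no part of the job. What is shaped like the board_pale_a but blue is not meant.

How it is judged (in metres and radians):
At the end, for the whole second after the job is handed in: Boards level, at rest on both rails, square within 0.1 rad, centred across within 15 mm; along the rails the dark one within 12 mm of the middle, the pale ones within 12 mm of flush at either end (107 mm off). Cheese upright, at rest on the dark board, within 15 mm of its centre (y of board_dark in the frame of stand_mid between -0.012 and 0.012 m and x of board_dark in the frame of stand_mid between -0.015 and 0.015 m and z of board_dark in the frame of stand_mid between -0.004 and 0.004 m and angle between the x axis of board_dark and the x axis of stand_mid, either way round below 0.1 rad and angle between board_dark's own z axis and vertical below 0.06 rad and linear speed of each of board_dark, cheese below 0.02 m/s and ((y of board_pale_a in the frame of stand_mid between 0.095 and 0.119 m and x of board_pale_a in the frame of stand_mid between -0.015 and 0.015 m and z of board_pale_a in the frame of stand_mid between -0.004 and 0.004 m and angle between the x axis of each of board_pale_a, board_pale_b and the x axis of stand_mid, either way round below 0.1 rad and angle between each of board_pale_a, board_pale_b's own z axis and vertical below 0.06 rad and linear speed of each of board_pale_a, board_pale_b below 0.02 m/s and y of board_pale_b in the frame of stand_mid between -0.119 and -0.095 m and x of board_pale_b in the frame of stand_mid between -0.015 and 0.015 m and z of board_pale_b in the frame of stand_mid between -0.004 and 0.004 m) or (y of board_pale_a in the frame of stand_mid between -0.119 and -0.095 m and x of board_pale_a in the frame of stand_mid between -0.015 and 0.015 m and z of board_pale_a in the frame of stand_mid between -0.004 and 0.004 m and angle between the x axis of each of board_pale_a, board_pale_b and the x axis of stand_mid, either way round below 0.1 rad and angle between each of board_pale_a, board_pale_b's own z axis and vertical below 0.06 rad and linear speed of each of board_pale_a, board_pale_b below 0.02 m/s and y of board_pale_b in the frame of stand_mid between 0.095 and 0.119 m and x of board_pale_b in the frame of stand_mid between -0.015 and 0.015 m and z of board_pale_b in the frame of stand_mid between -0.004 and 0.004 m)) and horizontal distance between cheese and board_dark below 0.015 m and z of cheese in the frame of board_dark between 0.011 and 0.021 m and angle between cheese's own z axis and vertical below 0.1 rad); the robot touches nothing.
It fails at once if a bystander (tea light, pepper mill, bowl of olives) is moved by more than 30 mm or tipped (distance of any of tealight_a, tealight_b, pepper_mill, olives from where it was at the start of the episode above 0.03 m or angle between any of tealight_a, tealight_b, pepper_mill, olives's own z axis and vertical above 0.35 rad).
It also fails if it takes over 72 s, if anything falls off the work surface, if the arm or the gripper's body presses on something with over 40 N, if the wrist force passes 120 N, or if a joint passes its speed limit or range.

### The arm

A 6-joint arm with a two-finger parallel gripper is mounted at the origin on a cart in front of the work surface, level with it; the furniture and walls round the work are solid. World frame = base frame: x ahead of the robot, y to its left, z up, the work surface at z = 0. Lengths are in mm, angles in rad, forces in N, time in s.
With the tool pointing down it reaches from about 400 to 925 mm from the base axis. Payload 12.5 kg.
Tool frame: the origin (TCP) lies midway between the tips of the shut fingers; the grasp point (between the pads) lies 19 mm behind it; z points along the fingers, y is the direction in which the jaws open and shut (so a half turn about z gives the same grasp; the last joint's range is limited). The gripper opens to 95 mm and grips with 3 to 60 N. Pads are 20 mm wide; open, the fingers measure 119 mm over their backs; the gripper's body (75 mm by 180 mm) begins 59 mm behind the grasp point.
Start: joints at [-1.37, 0.491, 1.559, -0, 1.092, -0.106], TCP at [188.779, -595.827, 214.661] pointing down, gripper open.
Joint ranges: [-3.1, 3.1], [-0.84, 2.19], [0.05, 2.79], [-1.13, 4.28], [0.06, 2.93], [-2.69, 2.69]. Speed limits (rad/s): [2.22, 2.22, 2.79, 3.14, 3.14, 3.14].

### API

Orientations are given as [roll, pitch, yaw] about the fixed x, y, z axes, in that order (R = Rz(yaw) Ry(pitch) Rx(roll)).
In Python, from cell import env, eyes, job_done, boxes_of, regions_of gives the robot as it stands.
- The arm moves only by the tool send_rows, never from a script. Its argument "plan" is text: rows parted by semicolons, each of 5 numbers parted by spaces: the shift along the tool's x, y, z in mm, then the turn about the tool's z in rad, then the finger opening in mm, from 0 to 95.1. In form: x y z roll gripper; .... A call has 1 to 8 rows; each row shifts and turns the pose as measured when the row begins, along the tool's axes as they then stand; what a row does not reach is not made up. A row lasts 1/10 s, in which the tool goes at most 50 mm and 8.59 degrees, less where a joint would pass 70% of its speed; a pose out of reach is approached as far as the arm can. A call with a gripper value outside its range is refused whole. The fingers move at their own pace and stop on an object; the grip force is fixed at half the most. Time passes only in rows, so rows that do not move let the fingers close. It gives the time, the measured TCP pose, the force and the opening at its end, in the units of the state.
- env.state(): the state, without advancing time (a new reading comes with each control period).
- eyes.read_camera(name): name is "scene" or "side" or "wrist"; returns a dict with "image" (400x640x3 uint8, red, green, blue), "vertical_fov" (degrees; the focal length in pixels is half the picture's height over the tangent of half this angle, whatever the lens; pixels are square), "cx", "cy" (the principal point, pixels), "k1" (the pictures are not rectified: a ray, as slopes to the right and down, at radius r is drawn at 1 + k1 r^2 times it, then the intrinsics apply), "extrinsics" (4x4, takes a point from camera to world coordinates). Camera axes: x right, y up, looking along -z (the intrinsics and any distortion apply to the point x, -y, -z); pixel columns grow to the right and rows downward; lengths in mm; the calibration is good to about 2 mm. A picture is of the moment at which its call begins. There is no depth.
- job_done(): hands the job in, once; it reports no verdict.
Trained networks look in a picture, given as the dict that the camera call returned (one of the last four; its "shot" number tells which), for a name from the list of things; names that differ only in an ending like _2 or _b are one class to them, and where a whole thing is asked for, a point or a joint stands for the part that bears it (a point fixed in the world has none). Each returns a list of dicts, best first, with "confidence" (0 to 1); they miss things now and then, are a little off and sometimes report something else, mostly with a low value. They report only what shows in the picture. A call takes as long as a camera call. They do not tell look-alikes from the thing itself.
- boxes_of(target, picture): "bbox" ([left, top, width, height] in pixels, round what is visible of it).
- regions_of(target, picture): "pixels" (400x640 bool, what is visible of it) and "bbox" ([left, top, width, height] in pixels, round what is visible of it).
The state is a dict: "t": time; "joints": joint angles; "qvel": joint speeds; "tau": joint torques, N m; "eef_pos": TCP position; "tcp_rot": TCP orientation; "ft_force": force on the tool from outside, world axes, zero at the start; "moment": the same for the moment, N m; "opening": opening from 0.0 (shut) to 1.0 (fully open).
Only numpy, scipy, OpenCV 4.12 (cv2) and the standard library are available. Lean on these libraries where they do the work, as an engineer would, in place of code of your own. Each camera call takes 0.05 s, during which the arm holds its last target.

## Working session

There is one attempt and no reset: what is moved stays moved. The work goes in short steps, Python scripts to look and compute and a tool call to move; the robot and the scene stay as the last step left them, time stands still between calls to the robot, and variables do not carry over. Pictures are saved under pics/ and viewed, and the job is handed in when it is done.

Besides the shell and the picture viewer there is one more tool, called after "Emit:" as name(argument=value, ...) on one line, values as JSON. send_rows: Moves the arm, as the interface text tells. Its arguments: {"type":"object","properties":{"plan":{"type":"string"}},"required":["plan"]}

```bash
ls; mkdir -p pics; python3 - <<'E'
from cell import env, eyes, job_done, boxes_of, regions_of
import cv2
print(env.state())
for n in ["scene","side","wrist"]:
    p=eyes.read_camera(n); cv2.imwrite(f"pics/{n}0.png",p["image"][:,:,::-1])
    print(n,p["vertical_fov"],p["cx"],p["cy"],p["k1"],p["extrinsics"].round(3).tolist() if hasattr(p["extrinsics"],'round') else p["extrinsics"])
E
```

```text
pics
{'t': 0.0, 'joints': array([-1.36960461e+00,  4.91567335e-01,  1.55952659e+00, -1.08376096e-05,
        1.09175360e+00, -1.05615857e-01]), 'qvel': array([-0.00123771,  0.00058193, -0.00199495, -0.00040734,  0.00139023,
       -0.00185571]), 'tau': array([-7.16699760e-04, -6.12655592e+01, -2.58180803e+01,  6.92380127e-02,
        4.83313180e-02, -7.46129422e-05]), 'eef_pos': array([ 188.71053532, -595.51837414,  214.03037799]), 'tcp_rot': array([-3.14034376e+00, -1.22730359e-04,  3.06812495e-01]), 'ft_force': array([0.09478724, 0.5651035 , 0.75632351]), 'moment': array([ 0.02071793, -0.00807543,  0.02689067]), 'opening': 1.003658784305946}
scene 43.475412231909 322.13398253795214 200.74133197196164 0.045409008468619755 [[-0.873, 0.251, -0.418, -190.946], [-0.488, -0.43, 0.76, 1204.421], [0.011, 0.867, 0.498, 927.988], [0.0, 0.0, 0.0, 1.0]]
side 42.76824184655827 318.86715137283034 208.28159127805267 -0.12326973373297873 [[0.99, 0.094, -0.109, 282.893], [-0.143, 0.553, -0.821, -1515.581], [-0.017, 0.828, 0.561, 1158.304], [0.0, 0.0, 0.0, 1.0]]
wrist 61.62441346633871 323.2147399973316 201.30057251629623 0.011147391216437768 [[0.302, 0.922, 0.243, 258.784], [-0.953, 0.293, 0.076, -573.383], [-0.001, -0.255, 0.967, 385.011], [0.0, 0.0, 0.0, 1.0]]
```

View pics/scene0.png

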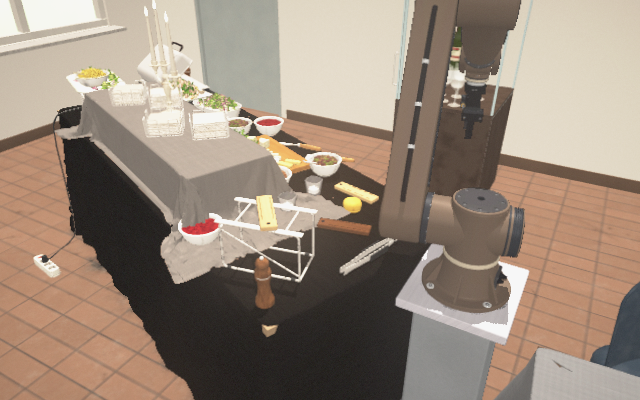

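View pics/side0.png

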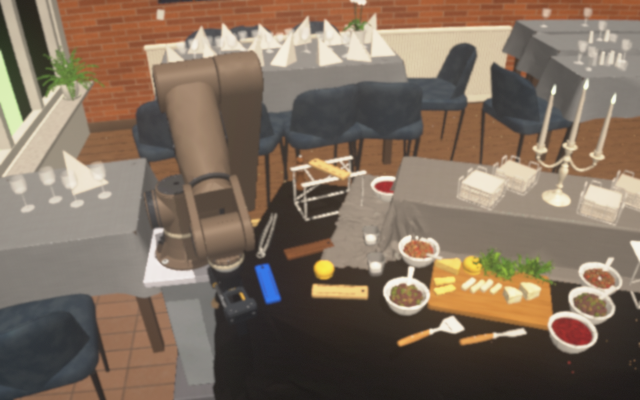

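View pics/wrist0.png

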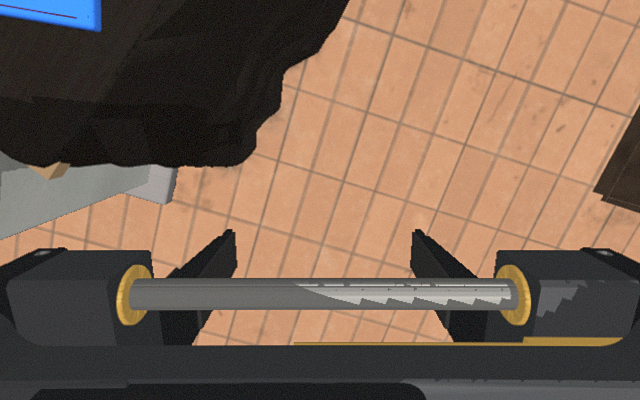

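```bash
cat > h.py <<'E'
from cell import env, eyes, job_done, boxes_of, regions_of
import numpy as np, cv2
def K(p):
    f=200/np.tan(np.radians(p["vertical_fov"])/2); return f
def proj(p,P):
    P=np.atleast_2d(np.asarray(P,float)); E=np.linalg.inv(np.array(p["extrinsics"]))
    c=P@E[:3,:3].T+E[:3,3]; s=np.c_[c[:,0]/-c[:,2], -c[:,1]/-c[:,2]]
    r2=(s**2).sum(1,keepdims=True); s=s*(1+p["k1"]*r2); f=K(p)
    return s*f+[p["cx"],p["cy"]]
def unproj(p,uv,z):
    uv=np.atleast_2d(np.asarray(uv,float)); f=K(p); d=(uv-[p["cx"],p["cy"]])/f; s=d.copy()
    for _ in range(20): s=d/(1+p["k1"]*(s**2).sum(1,keepdims=True))
    E=np.array(p["extrinsics"]); R=np.c_[s[:,0],-s[:,1],-np.ones(len(s))]@E[:3,:3].T
    o=E[:3,3]; t=(z-o[2])/R[:,2]; return o+R*t[:,None]
def crop(p,x0,y0,x1,y1,k,name):
    im=p["image"][y0:y1,x0:x1,::-1]; cv2.imwrite(name,cv2.resize(np.ascontiguousarray(im),None,fx=k,fy=k,interpolation=cv2.INTER_CUBIC))
E
python3 - <<'E'
from h import *
import pickle
for n in ["scene","side"]:
    p=eyes.read_camera(n); pickle.dump(p,open(n+"0.pkl","wb"))
    if n=="scene": crop(p,170,170,410,350,3,"pics/sc1.png")
    else: crop(p,200,140,440,320,3,"pics/sd1.png")
    for t in ["stand","board_pale_a","board_dark","cheese","tealight_a","pepper_mill","olives"]:
        for r in regions_of(t,p)[:4]:
            ys,xs=np.nonzero(r["pixels"])
            if len(xs)==0: continue
            z={"stand":80,"cheese":20,"tealight_a":32,"pepper_mill":80,"olives":40}.get(t,16)
            print(n,t,round(r["confidence"],2),np.round(r["bbox"]),len(xs),"ctr",xs.mean().round(1),ys.mean().round(1),unproj(p,[[xs.mean(),ys.mean()]],z)[0].round())
E
```

```text
scene stand 0.84 [216. 199. 101.  84.] 1605 ctr 267.3 233.5 [569. 169.  80.]
scene board_pale_a 0.73 [254. 191.  25.  40.] 607 ctr 266.3 212.7 [704. -16.  16.]
scene board_pale_a 0.7 [335. 182.  42.  21.] 358 ctr 356.8 192.1 [ 495. -311.   16.]
scene board_dark 0.89 [317. 218.  56.  18.] 557 ctr 344.3 225.9 [428. -77.  16.]
scene cheese 0.6 [344. 195.  19.  17.] 232 ctr 352.7 203.7 [ 467. -218.   20.]
scene tealight_a 0.58 [302. 177.  21.  20.] 286 ctr 313.8 184.6 [ 650. -255.   32.]
scene pepper_mill 0.56 [256. 259.  21.  48.] 768 ctr 263.4 283.9 [441. 371.  80.]
scene olives 0.97 [307. 153.  37.  20.] 652 ctr 324.9 162.7 [ 699. -430.   40.]
scene olives 0.61 [342. 196.  22.  17.] 241 ctr 352.3 204.1 [ 452. -184.   40.]
side stand 0.6 [293. 154.  72.  69.] 437 ctr 327.3 175.3 [563. 300.  80.]
side board_pale_a 0.97 [310. 284.  59.  16.] 647 ctr 339.5 291.2 [ 503. -326.   16.]
side board_pale_a 0.69 [259. 264.  18.  39.] 578 ctr 267.7 283.5 [ 276. -252.   16.]
side board_pale_a 0.68 [306. 156.  43.  24.] 391 ctr 329.3 169.1 [597. 461.  16.]
side board_dark 0.77 [281. 238.  52.  20.] 531 ctr 307.4 248.9 [428. -92.  16.]
side cheese 0.73 [316. 262.  18.  14.] 310 ctr 323.3 269.5 [ 467. -217.   20.]
side tealight_a 0.86 [367. 251.  16.  25.] 335 ctr 375.2 263.6 [ 643. -229.   32.]
side tealight_a 0.71 [361. 225.  18.  23.] 284 ctr 369.8 234.9 [661. -69.  32.]
side tealight_a 0.35 [384. 263.  44.  51.] 1387 ctr 405.8 294.1 [ 704. -391.   32.]
side pepper_mill 0.74 [295. 158.   8.  29.] 229 ctr 299.3 173.6 [450. 334.  80.]
side olives 0.95 [382. 266.  45.  50.] 1293 ctr 405.7 294.6 [ 700. -401.   40.]
```

View pics/sc1.png

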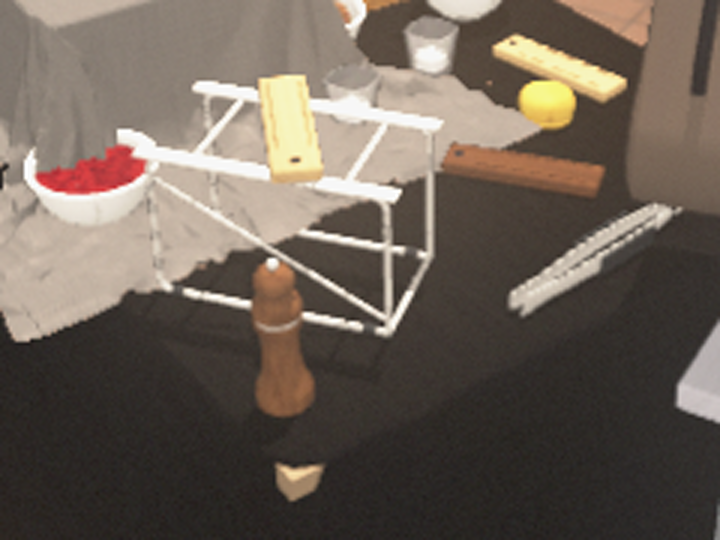

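View pics/sd1.png

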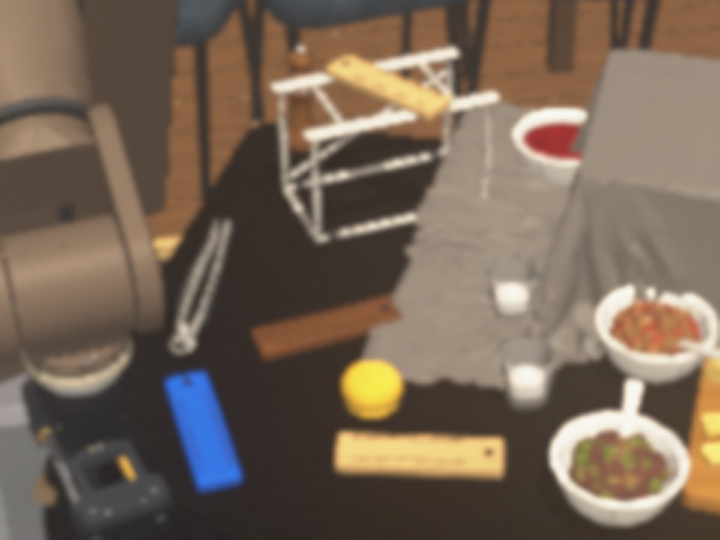

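```bash
python3 - <<'E'
from h import *
import pickle
from scipy.optimize import least_squares
sc=pickle.load(open("scene0.pkl","rb")); sd=pickle.load(open("side0.pkl","rb"))
# order: +y-side rail low x, high x ; -y-side rail low x, high x
a=np.array([[400,195],[119,136],[441,125],[194,88]])/3+170
b=np.array([[272,87],[459,53],[306,135],[499,98]])/3+[200,140]
A=unproj(sc,a,165);B=unproj(sd,b,165); print(A.round(0));print(B.round(0))
def mod(q):
    x,y,t=q; c,s=np.cos(t),np.sin(t)
    L=np.array([[-131,65],[131,65],[-131,-65],[131,-65]]) # along rail, across
    return np.c_[x+c*L[:,0]-s*L[:,1], y+s*L[:,0]+c*L[:,1], np.full(4,165.)]
r=least_squares(lambda q:np.r_[(proj(sc,mod(q))-a).ravel(),(proj(sd,mod(q))-b).ravel()],[600,250,0.1])
print(r.x,r.fun.round(1))
E
```

```text
[[403. 230. 165.]
 [690. 277. 165.]
 [432. 104. 165.]
 [686. 167. 165.]]
[[407. 230. 165.]
 [666. 279. 165.]
 [437. 103. 165.]
 [693. 151. 165.]]
[5.51865262e+02 1.94244703e+02 2.05818084e-01] [-2.5 -0.5  4.7  3.3 -1.4 -0.4 -0.1 -1.9  0.8 -0.2 -0.1 -0.7 -0.1 -0.1
 -0.2 -0.8]
```

```bash
cat >> h.py <<'E'
from scipy.optimize import minimize
SS=4
def boxpts(q,z0,h=16,L=180,W=48):
    x,y,t=q; c,s=np.cos(t),np.sin(t)
    P=[(a*L/2,b*W/2) for a in(-1,1) for b in(-1,1)]
    return np.array([[x+c*a-s*b,y+s*a+c*b,z] for a,b in P for z in (z0,z0+h)])
def sil(p,P):
    uv=proj(p,P); m=np.zeros((400*SS,640*SS),np.uint8)
    cv2.fillConvexPoly(m,cv2.convexHull(np.round((uv+.5)*SS*16).astype(np.int32)),255,shift=4)
    return cv2.resize(m,(640,400),interpolation=cv2.INTER_AREA)/255.
def fit(obs,q0,pts):
    # obs: list (pic, mask)
    def cost(q):
        c=0
        for p,m in obs:
            s=sil(p,pts(q)); c+=np.abs(s-m).sum()/m.sum()
        return c
    best=None
    for d in (0,.5,-.5):
        q=np.array(q0,float)
        if len(q)>2:q[2]+=d
        r=minimize(cost,q,method="Nelder-Mead",options=dict(initial_simplex=np.array([q]+[q+e for e in np.diag([20,20,.3][:len(q)])]),maxiter=300,xatol=.1,fatol=1e-4))
        if best is None or r.fun<best.fun: best=r
    return best
def circpts(q,z0,h,r):
    a=np.linspace(0,2*np.pi,24,endpoint=False); o=[]
    for z,k in ((z0,.75),(z0+h/2,1),(z0+h,.75)): o+=[[q[0]+r*k*np.cos(t),q[1]+r*k*np.sin(t),z] for t in a]
    return np.array(o)
E
python3 - <<'E'
from h import *
import pickle
sc=eyes.read_camera("scene"); sd=eyes.read_camera("side")
pickle.dump((sc,sd),open("f.pkl","wb"))
def near(t,p,q,z):
    u=proj(p,[[q[0],q[1],z]])[0]; best=None
    for r in regions_of(t,p):
        ys,xs=np.nonzero(r["pixels"])
        d=np.hypot(xs.mean()-u[0],ys.mean()-u[1])
        if d<12 and (best is None or d<best[0]): best=(d,r["pixels"].astype(float))
    return None if best is None else best[1]
for n,t,q0,z in [("pale_b","board_pale_b",(503,-320,0),0),("dark","board_dark",(428,-90,.3),0),("pale_a","board_pale_a",(570,190,1.2),165)]:
    obs=[(p,near(t,p,q0,z+8)) for p in (sc,sd)]
    for o in ([obs[0]],[obs[1]],obs):
        o=[x for x in o if x[1] is not None]
        if o:
            r=fit(o,q0,lambda q:boxpts(q,z)); print(n,len(o),r.x.round(3),round(r.fun,3))
q0=(467,-217)
obs=[(p,near("cheese",p,q0,20)) for p in (sc,sd)]
for o in ([obs[0]],[obs[1]],obs):
    o=[x for x in o if x[1] is not None]
    if o: r=fit(o,q0,lambda q:circpts(q,0,40,34)); print("cheese",r.x.round(1),round(r.fun,3))
# birdseye at 165
X,Y=np.meshgrid(np.arange(370,750,1.),np.arange(330,50,-1.))
for n,p in(("sc",sc),("sd",sd)):
    uv=proj(p,np.c_[X.ravel(),Y.ravel(),np.full(X.size,165)]).astype(np.float32)
    im=cv2.remap(p["image"],uv[:,0].reshape(X.shape),uv[:,1].reshape(X.shape),cv2.INTER_CUBIC)
    x,y,t=553,193,.195
    c,s=np.cos(t),np.sin(t)
    im=im.copy()
    for v in(-75,-55,55,75):
        a=[(int(x+c*u-s*v-370),int(330-(y+s*u+c*v))) for u in(-131,131)]
        cv2.line(im,a[0],a[1],(255,0,0),1)
    cv2.imwrite(f"pics/bird_{n}.png",cv2.resize(im[:,:,::-1],None,fx=2,fy=2))
E
```

```text
pale_b 1 [ 5.07006e+02 -3.27451e+02 -2.14000e-01] 0.144
pale_b 1 [ 5.02472e+02 -3.12675e+02 -1.65000e-01] 0.243
pale_b 2 [ 5.04128e+02 -3.22369e+02 -2.36000e-01] 0.44
dark 1 [ 4.36616e+02 -8.93330e+01  2.10000e-01] 0.18
dark 1 [ 4.32847e+02 -8.23410e+01  2.75000e-01] 0.101
dark 2 [ 4.34223e+02 -8.38590e+01  2.65000e-01] 0.328
pale_a 1 [555.519 186.569   2.255] 0.069
pale_a 1 [549.997 197.293   2.224] 0.165
pale_a 2 [552.84  189.811   2.255] 0.271
cheese [ 467.7 -213.9] 0.126
cheese [ 466.7 -214.7] 0.081
cheese [ 466.9 -214.3] 0.212
```

View pics/bird_sc.png

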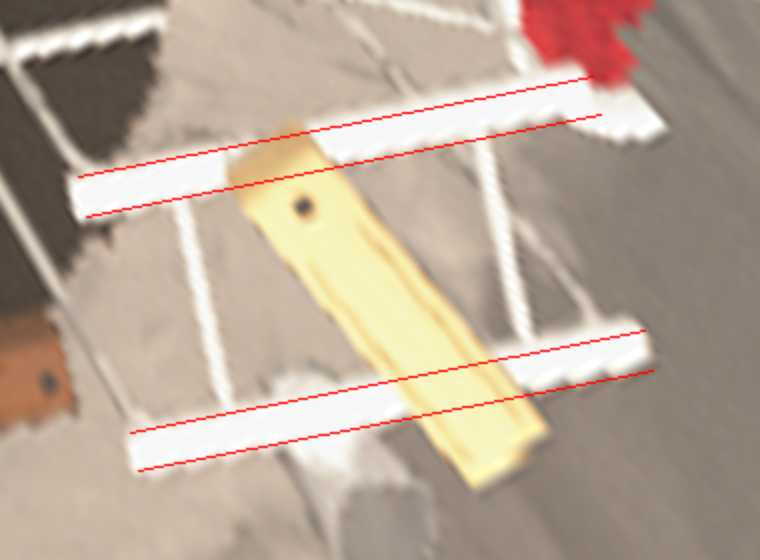

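View pics/bird_sd.png

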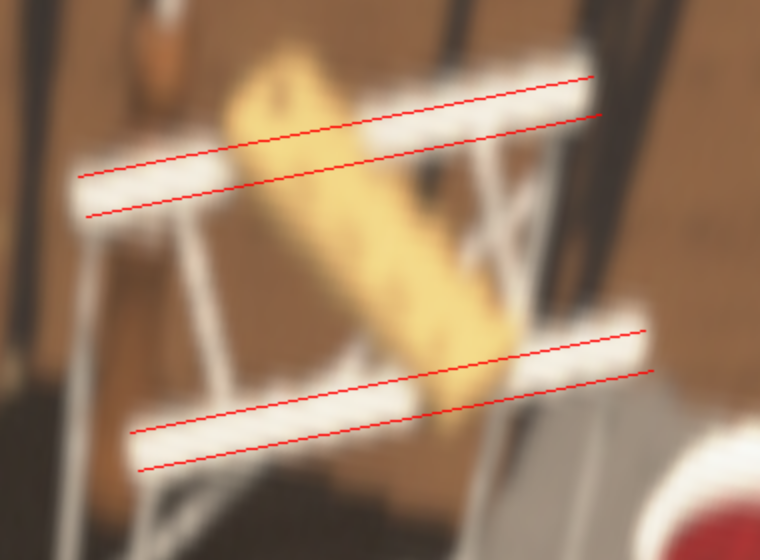

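```bash
cat >> h.py <<'E'
def rows(x,y,z,psi,g,n=None,start=None):
    s=env.state(); p=np.array(s["eef_pos"]) if start is None else np.array(start[:3]); a=s["tcp_rot"][2] if start is None else start[3]
    d=np.array([x,y,z])-p; da=(psi-a+np.pi)%(2*np.pi)-np.pi
    if psi>2.5 or psi<-2.5: da=psi-a if abs(psi-a)<6 else da
    m=int(np.ceil(max(np.linalg.norm(d)/48,abs(da)/.145,1))); n=n or m
    out=[]
    for i in range(n):
        c,sn=np.cos(a),np.sin(a); w=d/n
        out.append("%.0f %.0f %.0f %.3f %g"%(c*w[0]+sn*w[1],sn*w[0]-c*w[1],-w[2],-da/n,g) if np.linalg.norm(d)>20 else "%.1f %.1f %.1f %.3f %g"%(c*w[0]+sn*w[1],sn*w[0]-c*w[1],-w[2],-da/n,g))
        a+=da/n
    print("now",p.round(1),round(s["tcp_rot"][2],3),"t",round(s["t"],2),"F",np.round(s["ft_force"],1),"op",round(s["opening"]*95,1)); print(n,"; ".join(out))
    return (x,y,z,psi)
E
python3 - <<'E'
from h import *
s=rows(500,-250,320,1.2,95)
rows(553,190,300,2.255,95,start=s)
E
```

```text
now [ 188.8 -595.8  214.7] 0.307 t 1.45 F [-0.1 -0.2 -0.1] op 95.1
10 40 -24 -11 -0.089 95; 42 -20 -11 -0.089 95; 44 -16 -11 -0.089 95; 45 -12 -11 -0.089 95; 46 -8 -11 -0.089 95; 46 -4 -11 -0.089 95; 47 0 -11 -0.089 95; 46 4 -11 -0.089 95; 46 8 -11 -0.089 95; 45 13 -11 -0.089 95
now [ 500 -250  320] 0.307 t 1.45 F [-0.1 -0.2 -0.1] op 95.1
10 43 -11 2 -0.105 95; 44 -6 2 -0.105 95; 44 -2 2 -0.105 95; 44 3 2 -0.105 95; 44 8 2 -0.105 95; 43 12 2 -0.105 95; 41 17 2 -0.105 95; 39 21 2 -0.105 95; 37 25 2 -0.105 95; 34 29 2 -0.105 95
```

Emit:
send_rows(plan="40 -24 -11 -0.09 95; 42 -20 -11 -0.09 95; 44 -16 -11 -0.09 95; 45 -12 -11 -0.09 95; 46 -8 -11 -0.09 95; 46 -4 -11 -0.09 95; 47 0 -11 -0.09 95; 46 4 -11 -0.09 95")

```text
t: 2.25
eef_pos: [438.8, -309.3, 304.0]
tcp_rot: [-3.141, -0.001, 1.045]
ft_force: [-0.3, -0.6, -0.3]
opening: 1.0
```

```bash
python3 - <<'E'
from h import *
p=eyes.read_camera("wrist"); cv2.imwrite("pics/w1.png",p["image"][:,:,::-1])
rows(553,190,300,2.255,95)
E
```

```text
now [ 442.4 -305.1  306. ] 1.054 t 2.3 F [0.7 4.  0.7] op 95.1
11 44 -14 1 -0.109 95; 45 -9 1 -0.109 95; 46 -4 1 -0.109 95; 46 1 1 -0.109 95; 46 6 1 -0.109 95; 45 11 1 -0.109 95; 43 16 1 -0.109 95; 41 21 1 -0.109 95; 39 25 1 -0.109 95; 36 29 1 -0.109 95; 32 33 1 -0.109 95
```

View pics/w1.png

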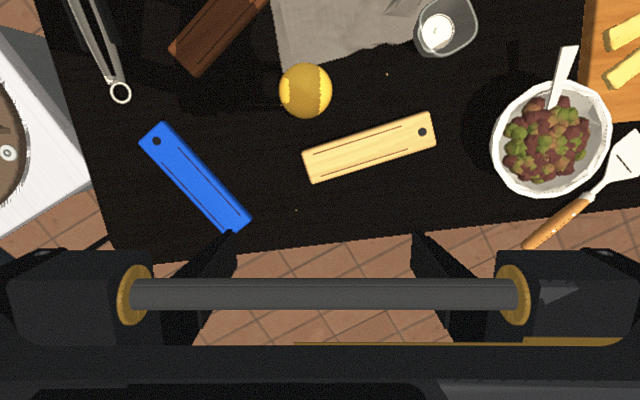

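```bash
cat >> h.py <<'E'
def bird(p,z,x0,x1,y0,y1,k,name,polys=()):
    X,Y=np.meshgrid(np.arange(x0,x1,1/k),np.arange(y1,y0,-1/k))
    uv=proj(p,np.c_[X.ravel(),Y.ravel(),np.full(X.size,z)]).astype(np.float32)
    im=cv2.remap(p["image"],uv[:,0].reshape(X.shape),uv[:,1].reshape(X.shape),cv2.INTER_CUBIC).copy()
    for P in polys:
        cv2.polylines(im,[np.array([[(a[0]-x0)*k,(y1-a[1])*k] for a in P]).round().astype(np.int32)],True,(255,0,0),1)
    cv2.imwrite(name,im[:,:,::-1])
def wfit(p,t,q0,z,kind="box"):
    u=proj(p,[[q0[0],q0[1],z+8]])[0]; best=None
    for r in regions_of(t,p):
        ys,xs=np.nonzero(r["pixels"])
        if len(xs)==0: continue
        d=np.hypot(xs.mean()-u[0],ys.mean()-u[1])
        if d<45 and (best is None or d<best[0]): best=(d,r["pixels"].astype(float))
    if best is None: print(t,"none"); return
    m=best[1]
    r=fit([(p,m)],q0,(lambda q:boxpts(q,z)) if kind=="box" else (lambda q:circpts(q,z,40,34)))
    print(t,r.x.round(3),"res",round(r.fun,3),"npx",m.sum()); return r.x
E
python3 - <<'E'
from h import *
p=eyes.read_camera("wrist")
wfit(p,"board_pale_b",(505,-322,-.236),0)
wfit(p,"cheese",(467,-214),0,"c")
wfit(p,"board_dark",(434,-84,.26),0)
E
```

```text
board_pale_b [ 5.06136e+02 -3.17703e+02 -2.16000e-01] res 0.075 npx 4478.0
cheese [ 469.853 -211.005] res 0.022 npx 2250.0
board_dark [ 4.37366e+02 -7.98450e+01  2.47000e-01] res 0.062 npx 3992.0
```

Emit:
send_rows(plan="44 -14 1 -0.11 95; 45 -9 1 -0.11 95; 46 -4 1 -0.11 95; 46 1 1 -0.11 95; 46 6 1 -0.11 95; 45 11 1 -0.11 95; 43 16 1 -0.11 95; 41 21 1 -0.11 95")

```text
t: 3.3
eef_pos: [517.3, 44.8, 291.3]
tcp_rot: [-3.136, -0.003, 1.921]
ft_force: [0.6, -0.8, -0.5]
opening: 0.999
```

```bash
python3 - <<'E'
from h import *
rows(553,190,290,2.255,95)
p=eyes.read_camera("wrist"); cv2.imwrite("pics/w2.png",p["image"][:,:,::-1])
wfit(p,"board_pale_a",(553,190,2.255),165)
wfit(p,"board_dark",(434,-84,.26),0)
E
```

```text
now [517.3  44.8 291.3] 1.921 t 3.3 F [ 0.6 -0.8 -0.5] op 94.9
4 31 21 0 -0.084 95; 29 23 0 -0.084 95; 27 26 0 -0.084 95; 25 28 0 -0.084 95
board_pale_a [554.044 195.041   2.237] res 0.054 npx 10021.0
board_dark [ 4.37353e+02 -8.18360e+01  2.26000e-01] res 0.125 npx 4130.0
```

View pics/w2.png

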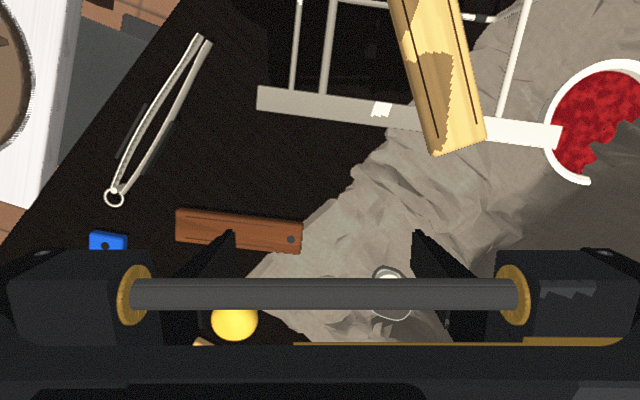

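Emit:
send_rows(plan="0 8 -45 0.04 95; 0 8 -45 0.04 95; 0 8 -45 0.04 95; 0 0 0 0 95")

```text
t: 3.85
eef_pos: [541.1, 44.5, 428.2]
tcp_rot: [-3.128, -0.003, 1.781]
ft_force: [-0.6, -0.0, -0.6]
opening: 0.996
```

```bash
python3 - <<'E'
from h import *
p=eyes.read_camera("wrist"); cv2.imwrite("pics/w3.png",p["image"][:,:,::-1])
wfit(p,"board_pale_a",(553,190,2.255),165)
x,y,t=552,193.5,.195; c,s=np.cos(t),np.sin(t)
R=lambda u0,u1,v0,v1:[(x+c*u-s*v,y+s*u+c*v) for u,v in((u0,v0),(u1,v0),(u1,v1),(u0,v1))]
bird(p,165,380,740,60,330,2,"pics/b3.png",[R(-131,131,55,75),R(-131,131,-75,-55)])
rows(553,193,290,2.24,95)
E
```

```text
board_pale_a [553.566 195.437   2.245] res 0.057 npx 5551.0
now [539.6  44.6 423.2] 1.783 t 3.95 F [-0.1 -0.3 -0.8] op 95.2
5 28 9 27 -0.091 95; 28 11 27 -0.091 95; 26 14 27 -0.091 95; 25 16 27 -0.091 95; 23 18 27 -0.091 95
```

View pics/b3.png

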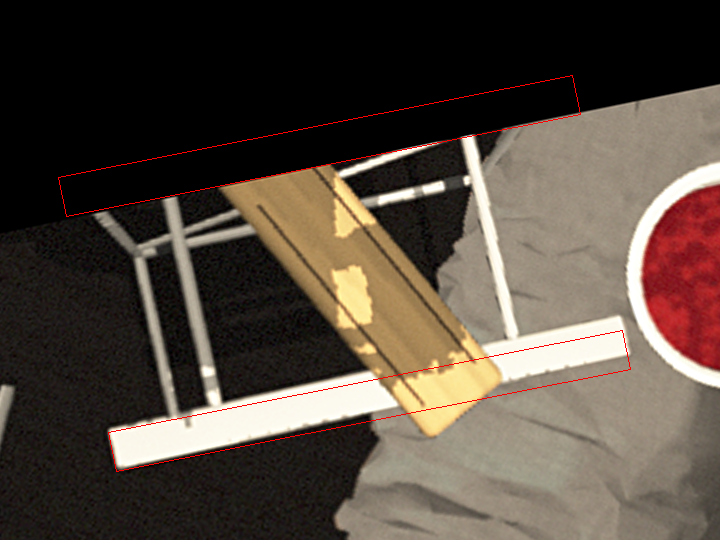

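Emit:
send_rows(plan="28 9 27 -0.09 95; 28 11 27 -0.09 95; 26 14 27 -0.09 95; 25 16 27 -0.09 95; 23 18 27 -0.09 95; 0 0 0 0 95")

```text
t: 4.55
eef_pos: [547.5, 186.4, 274.4]
tcp_rot: [-3.114, -0.018, 2.234]
ft_force: [0.4, -0.1, -0.5]
opening: 0.997
```

```bash
python3 - <<'E'
from h import *
rows(553,195,200,2.243,95)
p=eyes.read_camera("wrist"); cv2.imwrite("pics/w4.png",p["image"][:,:,::-1])
for t in (.215,):
    x,y=551,196.5; c,s=np.cos(t),np.sin(t)
    R=lambda u0,u1,v0,v1:[(x+c*u-s*v,y+s*u+c*v) for u,v in((u0,v0),(u1,v0),(u1,v1),(u0,v1))]
    bird(p,165,380,740,60,330,2,"pics/b4.png",[R(-131,131,55,75),R(-131,131,-75,-55)])
E
```

```text
now [547.5 186.4 274.4] 2.234 t 4.55 F [ 0.4 -0.1 -0.5] op 94.8
2 2 5 37 -0.005 95; 2 5 37 -0.005 95
```

View pics/b4.png

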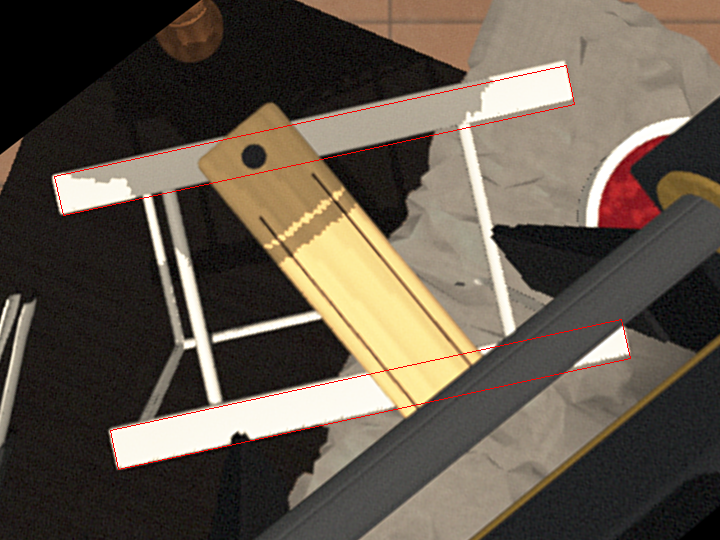

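Emit:
send_rows(plan="2 4 25 0 95; 2 4 25 0 95; 1 2 25 0 95; 0 0 15 0 95; 0 0 10 0 95; 0 0 0 0 95")

```text
t: 5.2
eef_pos: [551.0, 185.6, 174.6]
tcp_rot: [-3.115, -0.015, 2.212]
ft_force: [0.2, 1.3, 0.3]
opening: 1.001
```

```bash
python3 - <<'E'
from h import *
s=env.state();print(s["tcp_rot"],s["ft_force"],s["opening"])
rows(553,195,169,2.243,95)
p=eyes.read_camera("wrist"); cv2.imwrite("pics/w5.png",p["image"][:,:,::-1])
E
```

```text
[-3.11546248 -0.01475087  2.212385  ] [0.1753943  1.31587647 0.33576071] 1.0008799058446138
now [551.  185.6 174.6] 2.212 t 5.2 F [0.2 1.3 0.3] op 95.1
1 6.4 7.2 5.6 -0.031 95
```

View pics/w5.png

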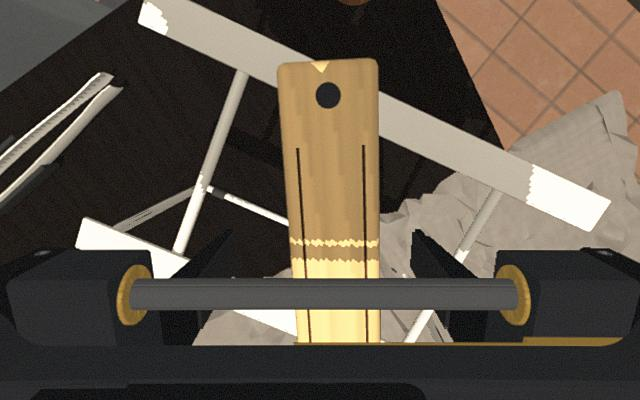

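Emit:
send_rows(plan="5 5 5 -0.03 95; 2 2 1 0 95; 0 0 0 0 40; 0 0 0 0 40; 0 0 0 0 40; 0 0 0 0 40")

```text
t: 5.85
eef_pos: [554.0, 196.1, 172.2]
tcp_rot: [-3.122, -0.013, 2.244]
ft_force: [1.6, -0.3, -0.1]
opening: 0.718
```

```bash
python3 - <<'E'
from h import *
rows(553,195,169,2.243,95)
p=eyes.read_camera("wrist"); cv2.imwrite("pics/w5.png",p["image"][:,:,::-1])
s=env.state();print(s["tcp_rot"],s["ft_force"],s["opening"])
E
```

```text
now [554.  196.1 172.2] 2.244 t 5.85 F [ 1.6 -0.3 -0.1] op 68.2
1 -0.3 -1.5 3.2 0.001 95
[-3.1215947  -0.01273502  2.24431818] [0.24810492 0.49351379 0.04677641] 0.6783429027548996
```

Emit:
send_rows(plan="0 -1 3 0 40; 0 0 0 0 40; 0 0 0 0 40; 0 0 0 0 40; 0 0 0 0 40; 0 0 0 0 40")

```text
t: 6.5
eef_pos: [553.0, 195.4, 169.0]
tcp_rot: [-3.122, -0.013, 2.244]
ft_force: [-1.2, 0.9, -0.8]
opening: 0.5
```

```bash
python3 - <<'E'
from h import *
rows(655.5,220,185,1.788,40)
p=eyes.read_camera("wrist"); cv2.imwrite("pics/w6.png",p["image"][:,:,::-1])
wfit(p,"board_pale_a",(553,195,2.255),165)
E
```

```text
now [553.  195.4 169. ] 2.244 t 6.5 F [-1.2  0.9 -0.8] op 47.5
4 -11 24 -4 0.114 40; -8 25 -4 0.114 40; -5 26 -4 0.114 40; -3 26 -4 0.114 40
board_pale_a none
```

View pics/w6.png

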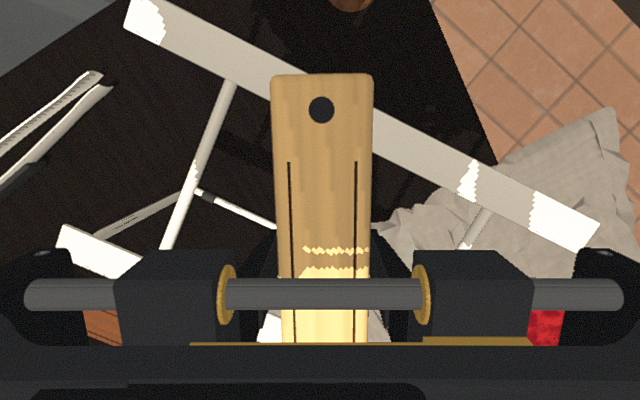

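```bash
python3 - <<'E'
from h import *
p=eyes.read_camera("wrist")
e=unproj(p,[[275,75],[372,74]],181); print(e.round(1)); m=e.mean(0); s=env.state(); a=s["tcp_rot"][2]
d=m-s["eef_pos"]; print("along",d[0]*np.cos(a)+d[1]*np.sin(a),"lat",d[0]*np.sin(a)-d[1]*np.cos(a))
E
```

```text
[[483.  251.5 181. ]
 [516.8 278.9 181. ]]
along 87.67960622922104 lat 1.9850034412676365
```

Emit:
send_rows(plan="0 0 -10 0 40; 0 0 -12 0 40; 0 0 0 0 40")

```text
t: 6.95
eef_pos: [553.6, 195.4, 192.9]
tcp_rot: [-3.121, -0.013, 2.244]
ft_force: [-0.0, 1.0, -1.6]
opening: 0.503
```

```bash
python3 - <<'E'
from h import *
rows(653.5,221,187,1.788,40,n=5)
E
```

```text
now [553.6 195.4 192.9] 2.244 t 6.95 F [-0.   1.  -1.6] op 47.8
5 -8 19 1 0.091 40; -7 20 1 0.091 40; -5 20 1 0.091 40; -3 20 1 0.091 40; -1 21 1 0.091 40
```

Emit:
send_rows(plan="-8 19 1 0.09 40; -7 20 1 0.09 40; -5 20 1 0.09 40; -3 20 1 0.09 40; -1 21 1 0.09 40; 0 0 0 0 40; 0 0 0 0 40")

```text
t: 7.65
eef_pos: [657.0, 222.2, 187.5]
tcp_rot: [-3.12, -0.002, 1.777]
ft_force: [0.1, 0.5, -0.6]
opening: 0.502
```

```bash
python3 - <<'E'
from h import *
rows(653.5,221,187,1.788,40,n=2)
p=eyes.read_camera("wrist"); cv2.imwrite("pics/w7.png",p["image"][:,:,::-1])
x,y,t=549.5,196,.218; c,s=np.cos(t),np.sin(t)
R=lambda u0,u1,v0,v1:[(x+c*u-s*v,y+s*u+c*v) for u,v in((u0,v0),(u1,v0),(u1,v1),(u0,v1))]
bird(p,165,420,780,80,350,2,"pics/b7.png",[R(-131,131,55,75),R(-131,131,-75,-55)])
E
```

```text
now [657.  222.2 187.5] 1.777 t 7.65 F [ 0.1  0.5 -0.6] op 47.7
2 -0.2 -1.8 0.2 -0.005 40; -0.2 -1.8 0.2 -0.005 40
```

View pics/b7.png

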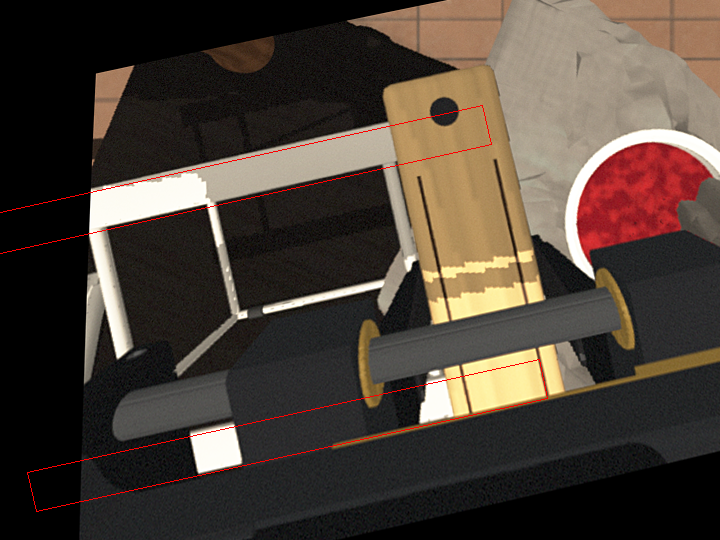

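Emit:
send_rows(plan="0 -3.5 2 -0.01 40; 0 0 5 0 40; 0 0 5 0 40; 0 0 5 0 40; 0 0 0 0 40")

```text
t: 8.2
eef_pos: [650.8, 221.0, 170.0]
tcp_rot: [-3.12, -0.003, 1.791]
ft_force: [0.1, -0.6, -0.6]
opening: 0.502
```

```bash
python3 - <<'E'
from h import *
rows(653.5,221,169,1.788,40,n=1)
E
```

```text
now [650.8 221.  170. ] 1.791 t 8.2 F [ 0.1 -0.6 -0.6] op 47.7
1 -0.5 2.7 1.0 0.003 40
```

Emit:
send_rows(plan="0 2.5 0.5 0 40; 0 0 1 0 40; 0 0 0 0 40; 0 0 0 0 66; 0 0 0 0 66; 0 0 0 0 66; 0 0 -10 0 66")

```text
t: 8.9
eef_pos: [653.8, 221.5, 178.7]
tcp_rot: [-3.119, -0.003, 1.791]
ft_force: [-0.0, -0.7, 0.4]
opening: 0.688
```

```bash
python3 - <<'E'
from h import *
rows(653.5,221,169,1.788,40,n=1)
E
```

```text
now [653.8 221.5 178.7] 1.791 t 8.9 F [-0.  -0.7  0.4] op 65.4
1 -0.5 -0.4 9.7 0.003 40
```

```bash
python3 - <<'E'
from h import *
q=rows(652,219,240,1.79,95,n=2)
q=rows(590,20,390,1.79,95,start=q,n=6)
E
```

```text
now [653.8 221.5 178.7] 1.791 t 8.9 F [-0.  -0.7  0.4] op 65.4
2 -1 -1 -31 0.001 95; -1 -1 -31 0.001 95
now [652 219 240] 1.791 t 8.9 F [-0.  -0.7  0.4] op 65.4
6 -30 -17 -25 -0.000 95; -30 -17 -25 -0.000 95; -30 -17 -25 -0.000 95; -30 -17 -25 -0.000 95; -30 -17 -25 -0.000 95; -30 -17 -25 -0.000 95
```

Emit:
send_rows(plan="0 0 -20 0 66; 0 0 -30 0 95; -30 -17 -25 0 95; -30 -17 -25 0 95; -30 -17 -25 0 95; -30 -17 -25 0 95; -30 -17 -25 0 95; -20 -10 -15 0 95")

```text
t: 9.7
eef_pos: [600.3, 31.9, 381.9]
tcp_rot: [-3.121, -0.001, 1.796]
ft_force: [0.7, -0.4, 0.7]
opening: 0.996
```

```bash
python3 - <<'E'
from h import *
p=eyes.read_camera("wrist")
p=eyes.read_camera("wrist"); cv2.imwrite("pics/w8.png",p["image"][:,:,::-1])
s=env.state();print(s["eef_pos"],s["tcp_rot"],s["qvel"].round(3))
wfit(p,"board_pale_a",(654,219,1.788),165)
x,y,t=549.5,196,.218; c,s=np.cos(t),np.sin(t)
R=lambda u0,u1,v0,v1:[(x+c*u-s*v,y+s*u+c*v) for u,v in((u0,v0),(u1,v0),(u1,v1),(u0,v1))]
bird(p,165,400,760,80,350,2,"pics/b8.png",[R(-131,131,55,75),R(-131,131,-75,-55)])
bird(p,181,400,760,80,350,2,"pics/b8t.png",[R(-24,24,-90,90),R(83,131,-90,90)])
E
```

```text
[600.82953872  31.41654809 382.35721357] [-3.12313150e+00 -5.84964042e-04  1.79430047e+00] [ 0.049  0.045  0.04   0.017 -0.04   0.043]
board_pale_a [656.125 221.879   1.789] res 0.064 npx 4762.0
```

View pics/b8.png

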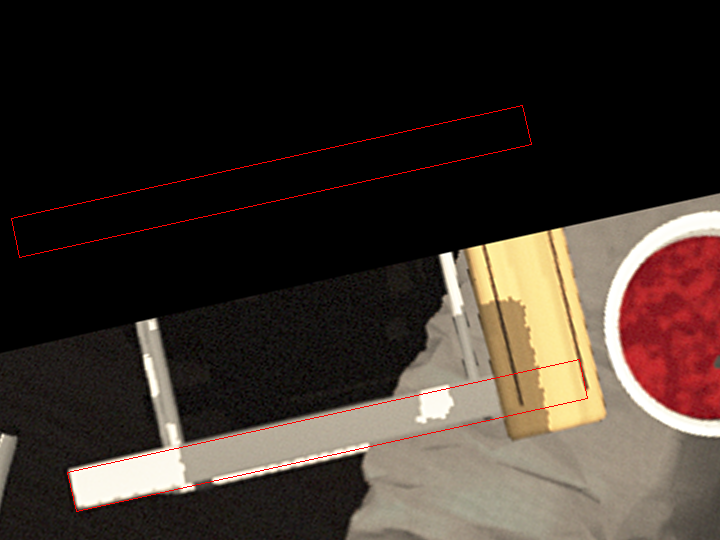

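View pics/b8t.png

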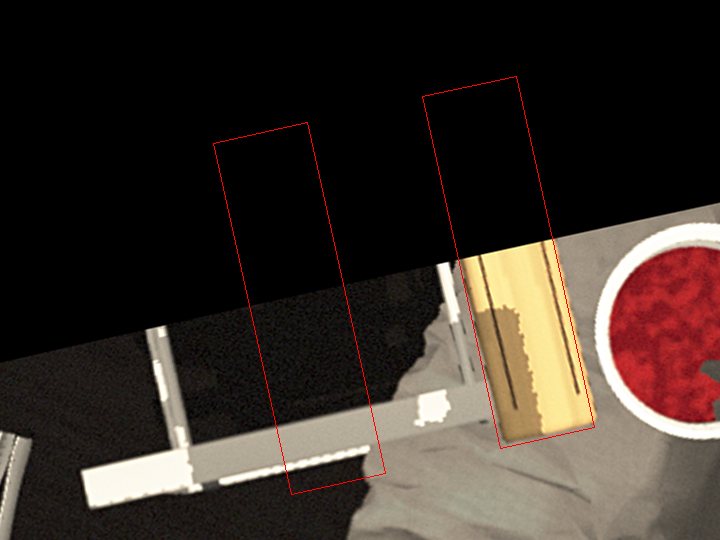

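```bash
python3 - <<'E'
from h import *
rows(505,-300,160,2.925,95,n=12)
E
```

```text
now [600.9  32.8 380.4] 1.795 t 9.85 F [ 0.2  0.6 -0. ] op 94.9
12 -25 -14 18 -0.094 95; -24 -16 18 -0.094 95; -22 -18 18 -0.094 95; -20 -20 18 -0.094 95; -18 -22 18 -0.094 95; -16 -24 18 -0.094 95; -14 -25 18 -0.094 95; -11 -27 18 -0.094 95; -9 -27 18 -0.094 95; -6 -28 18 -0.094 95; -4 -29 18 -0.094 95; -1 -29 18 -0.094 95
```

Emit:
send_rows(plan="-25 -14 18 -0.09 95; -24 -16 18 -0.09 95; -22 -18 18 -0.09 95; -20 -20 18 -0.09 95; -18 -22 18 -0.09 95; -16 -24 18 -0.09 95; -14 -25 18 -0.09 95; -11 -27 18 -0.09 95")

```text
t: 10.65
eef_pos: [533.7, -182.9, 228.3]
tcp_rot: [-3.129, -0.022, 2.554]
ft_force: [-0.0, -0.8, 0.2]
opening: 0.999
```

```bash
python3 - <<'E'
from h import *
print(env.state()["tcp_rot"])
rows(505,-318,150,2.925,95,n=5)
E
```

```text
[-3.12946407 -0.02152845  2.55421477]
now [ 533.7 -182.9  228.3] 2.554 t 10.65 F [-0.  -0.8  0.2] op 94.9
5 -10 -26 16 -0.074 95; -8 -26 16 -0.074 95; -6 -27 16 -0.074 95; -4 -27 16 -0.074 95; -2 -28 16 -0.074 95
```

Emit:
send_rows(plan="-10 -26 16 -0.075 95; -8 -26 16 -0.075 95; -6 -27 16 -0.075 95; -4 -27 16 -0.075 95; -2 -28 16 -0.075 95; 0 0 0 0 95; 0 0 0 0 95")

```text
t: 11.35
eef_pos: [502.0, -316.7, 136.1]
tcp_rot: [3.137, -0.037, 2.951]
ft_force: [1.1, -0.0, -0.5]
opening: 0.995
```

```bash
python3 - <<'E'
from h import *
print(env.state()["tcp_rot"])
rows(505,-318,100,2.925,95)
p=eyes.read_camera("wrist"); cv2.imwrite("pics/w9.png",p["image"][:,:,::-1])
wfit(p,"board_pale_b",(506,-318,2.925),0)
E
```

```text
[ 3.13736156 -0.03711489  2.95087346]
now [ 502.  -316.7  136.1] 2.951 t 11.35 F [ 1.1 -0.  -0.5] op 94.6
1 -3 -1 36 0.026 95
board_pale_b [ 506.312 -317.509    2.922] res 0.14 npx 9291.0
```

View pics/w9.png

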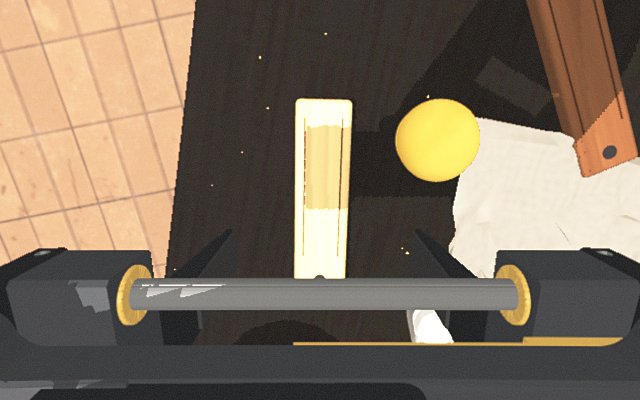

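Emit:
send_rows(plan="-3 -1 30 0.025 95; 0 0 30 0 95; 0 0 30 0 95; 0 0 25 0 95; 0 0 0 0 95")

```text
t: 11.95
eef_pos: [505.8, -312.3, 22.7]
tcp_rot: [-3.141, -0.029, 2.928]
ft_force: [0.0, 0.0, 0.4]
opening: 1.001
```

```bash
python3 - <<'E'
from h import *
print(env.state()["tcp_rot"])
rows(505,-318,4,2.925,95,n=2)
p=eyes.read_camera("wrist"); cv2.imwrite("pics/w10.png",p["image"][:,:,::-1])
E
```

```text
[-3.14108792 -0.02883768  2.92839144]
now [ 505.8 -312.3   22.7] 2.928 t 11.95 F [0.  0.  0.4] op 95.1
2 -0.2 -2.9 9.3 0.002 95; -0.2 -2.9 9.3 0.002 95
```

View pics/w10.png

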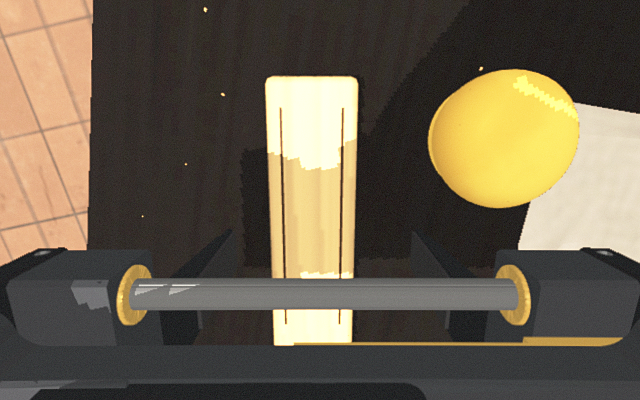

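Emit:
send_rows(plan="0 -3 9 0 60; 0 -3 8 0 40; 0 0 2 0 40; 0 0 0 0 40; 0 0 0 0 40; 0 0 0 0 40; 0 0 0 0 40; 0 0 0 0 40")

```text
t: 12.8
eef_pos: [507.3, -319.7, 9.5]
tcp_rot: [-3.137, -0.02, 2.929]
ft_force: [1.3, 0.1, -1.5]
opening: 0.502
```

```bash
python3 - <<'E'
from h import *
s=env.state(); print(s["tcp_rot"],s["ft_force"])
rows(505,-318,4,2.925,95,n=2)
p=eyes.read_camera("wrist"); cv2.imwrite("pics/w11.png",p["image"][:,:,::-1])
g=cv2.cvtColor(p["image"],cv2.COLOR_RGB2GRAY)[:,300].astype(int); print([ (i,g[i]) for i in range(40,110,3)])
E
```

```text
[-3.13675008 -0.01969857  2.92885536] [ 1.26838738  0.12555506 -1.49560465]
now [ 507.3 -319.7    9.5] 2.929 t 12.8 F [ 1.3  0.1 -1.5] op 47.7
2 1.3 0.6 2.8 0.002 95; 1.3 0.6 2.8 0.002 95
[(40, np.int64(27)), (43, np.int64(34)), (46, np.int64(35)), (49, np.int64(40)), (52, np.int64(32)), (55, np.int64(39)), (58, np.int64(39)), (61, np.int64(37)), (64, np.int64(51)), (67, np.int64(212)), (70, np.int64(231)), (73, np.int64(240)), (76, np.int64(240)), (79, np.int64(241)), (82, np.int64(240)), (85, np.int64(240)), (88, np.int64(239)), (91, np.int64(241)), (94, np.int64(240)), (97, np.int64(241)), (100, np.int64(239)), (103, np.int64(241)), (106, np.int64(241)), (109, np.int64(240))]
```

View pics/w11.png

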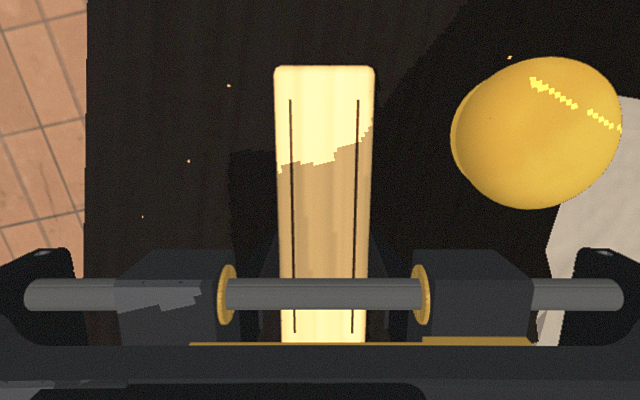

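```bash
python3 - <<'E'
from h import *
p=eyes.read_camera("wrist")
m=unproj(p,[[325,66]],16)[0]; s=env.state(); a=s["tcp_rot"][2]
d=m-s["eef_pos"]; print("along",d[0]*np.cos(a)+d[1]*np.sin(a),"lat",d[0]*np.sin(a)-d[1]*np.cos(a))
q=rows(507,-318,60,2.925,40,n=2)
q=rows(500,-100,280,2.3,40,n=7,start=q)
q=rows(445,174,260,1.788,40,n=8,start=q)
E
```

```text
along 91.01408989860315 lat 1.8755686700431902
now [ 507.2 -319.7    9.4] 2.929 t 12.9 F [-0.2  0.  -0.2] op 47.5
2 0 1 -25 0.002 40; 0 1 -25 0.002 40
now [ 507 -318   60] 2.929 t 12.9 F [-0.2  0.  -0.2] op 47.5
7 8 30 -31 0.089 40; 10 29 -31 0.089 40; 13 28 -31 0.089 40; 15 27 -31 0.089 40; 18 26 -31 0.089 40; 20 24 -31 0.089 40; 22 22 -31 0.089 40
now [ 500 -100  280] 2.929 t 12.9 F [-0.2  0.  -0.2] op 47.5
8 30 18 2 0.064 40; 31 16 2 0.064 40; 32 14 2 0.064 40; 33 12 2 0.064 40; 34 9 2 0.064 40; 34 7 2 0.064 40; 35 5 2 0.064 40; 35 3 2 0.064 40
```

Emit:
send_rows(plan="0 0 -20 0 40; 0 0 -30 0 40; 8 30 -30 0.09 40; 10 29 -30 0.09 40; 13 28 -30 0.09 40; 15 27 -30 0.09 40; 18 26 -30 0.09 40; 20 24 -30 0.09 40")

```text
t: 13.7
eef_pos: [504.8, -129.6, 243.5]
tcp_rot: [-3.126, -0.023, 2.364]
ft_force: [1.0, -1.1, -1.6]
opening: 0.5
```

```bash
python3 - <<'E'
from h import *
print(env.state()["tcp_rot"])
q=rows(445,174,230,1.788,40,n=9)
E
```

```text
[-3.12579278 -0.02257309  2.36386897]
now [ 504.8 -129.6  243.5] 2.364 t 13.7 F [ 1.  -1.1 -1.6] op 47.5
9 28 19 1 0.064 40; 30 18 1 0.064 40; 31 16 1 0.064 40; 32 14 1 0.064 40; 32 12 1 0.064 40; 33 9 1 0.064 40; 34 7 1 0.064 40; 34 5 1 0.064 40; 34 3 1 0.064 40
```

Emit:
send_rows(plan="28 19 1 0.06 40; 30 18 1 0.06 40; 31 16 1 0.06 40; 32 14 1 0.06 40; 32 12 1 0.06 40; 33 9 1 0.06 40; 34 7 1 0.06 40; 34 5 1 0.06 40")

```text
t: 14.5
eef_pos: [448.0, 151.3, 242.7]
tcp_rot: [-3.126, -0.007, 1.861]
ft_force: [1.3, 0.7, -1.0]
opening: 0.5
```

```bash
python3 - <<'E'
from h import *
print(env.state()["tcp_rot"])
q=rows(445,173,230,1.788,40)
E
```

```text
[-3.12567728 -0.00691508  1.861241  ]
now [448.  151.3 242.7] 1.861 t 14.5 F [ 1.3  0.7 -1. ] op 47.5
1 22 3 13 0.073 40
```

Emit:
send_rows(plan="11 2 15 0.035 40; 11 1 15 0.035 40; 0 0 15 0 40; 0 0 0 0 40; 0 0 0 0 40")

```text
t: 15.0
eef_pos: [442.1, 178.5, 197.3]
tcp_rot: [-3.126, -0.006, 1.792]
ft_force: [0.1, 0.4, -1.4]
opening: 0.498
```

```bash
python3 - <<'E'
from h import *
print(env.state()["tcp_rot"])
q=rows(445,173,175,1.788,40,n=3)
p=eyes.read_camera("wrist"); cv2.imwrite("pics/w12.png",p["image"][:,:,::-1])
x,y,t=549.5,196,.218; c,s=np.cos(t),np.sin(t)
R=lambda u0,u1,v0,v1:[(x+c*u-s*v,y+s*u+c*v) for u,v in((u0,v0),(u1,v0),(u1,v1),(u0,v1))]
bird(p,165,380,740,80,350,2,"pics/b12.png",[R(-131,131,55,75),R(-131,131,-75,-55)])
E
```

```text
[-3.1263598  -0.00613127  1.79196025]
now [442.1 178.5 197.3] 1.792 t 15.0 F [ 0.1  0.4 -1.4] op 47.3
3 -2 1 7 0.001 40; -2 1 7 0.001 40; -2 1 7 0.001 40
```

View pics/b12.png

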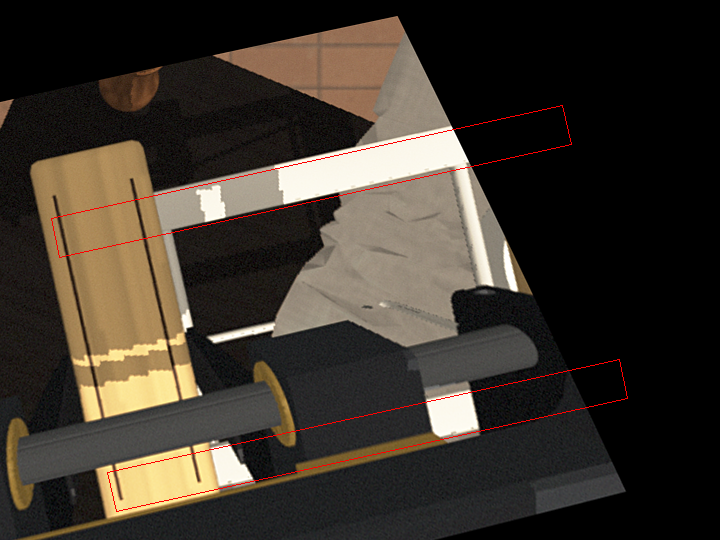

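View pics/w12.png

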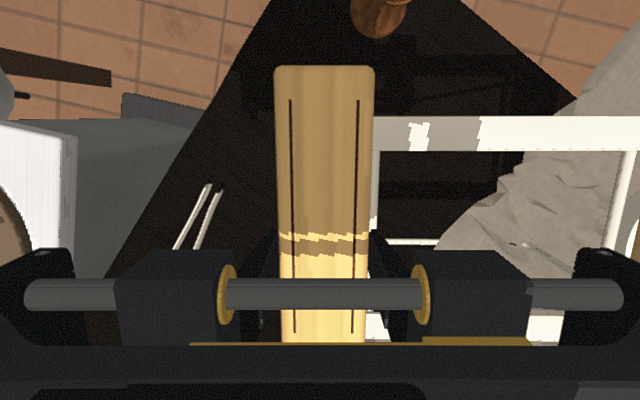

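Emit:
send_rows(plan="-3 2 6 0 40; -2 1 6 0 40; 0 0 4 0 40; 0 0 0 0 40")

```text
t: 15.45
eef_pos: [447.2, 173.1, 181.5]
tcp_rot: [-3.129, -0.006, 1.791]
ft_force: [0.4, -0.6, -1.6]
opening: 0.501
```

```bash
python3 - <<'E'
from h import *
q=rows(445,173,175,1.788,40,n=1)
E
```

```text
now [447.2 173.1 181.5] 1.791 t 15.45 F [ 0.4 -0.6 -1.6] op 47.6
1 0.4 -2.1 6.5 0.003 40
```

Emit:
send_rows(plan="0 -2 3 0 40; 0 0 2 0 40; 0 0 2 0 40; 0 0 0 0 40")

```text
t: 15.85
eef_pos: [445.2, 172.5, 174.3]
tcp_rot: [-3.13, -0.006, 1.79]
ft_force: [-1.2, -0.4, 2.0]
opening: 0.504
```

Emit:
send_rows(plan="0 0 0 0 66; 0 0 0 0 66; 0 0 0 0 66; 0 0 -10 0 66; 0 0 -25 0 95; 0 0 -35 0 95; 0 0 -45 0 95; 0 0 0 0 95")

```text
t: 16.65
eef_pos: [446.5, 172.3, 295.8]
tcp_rot: [-3.129, -0.006, 1.79]
ft_force: [0.8, -0.4, -0.2]
opening: 0.966
```

```bash
python3 - <<'E'
from h import *
print(env.state()["tcp_rot"])
q=rows(437,-80,140,1.817,95)
q=rows(500,30,360,1.7,95,n=5)
E
```

```text
[-3.12907305 -0.00608899  1.79047599]
now [446.5 172.3 295.8] 1.79 t 16.65 F [ 0.8 -0.4 -0.2] op 91.8
7 -35 -9 22 -0.004 95; -35 -9 22 -0.004 95; -35 -9 22 -0.004 95; -35 -10 22 -0.004 95; -35 -10 22 -0.004 95; -35 -10 22 -0.004 95; -35 -10 22 -0.004 95
now [446.5 172.3 295.8] 1.79 t 16.65 F [ 0.8 -0.4 -0.2] op 91.8
5 -30 4 -13 0.018 95; -30 5 -13 0.018 95; -30 5 -13 0.018 95; -30 6 -13 0.018 95; -30 6 -13 0.018 95
```

Emit:
send_rows(plan="-28 5 -15 0 95; -28 5 -15 0 95; -28 5 -15 0 95; -28 5 -15 0 95; -20 5 -10 0 95; 0 0 0 0 95")

```text
t: 17.25
eef_pos: [501.0, 44.7, 370.5]
tcp_rot: [-3.133, -0.005, 1.793]
ft_force: [-1.3, 0.1, -1.1]
opening: 0.999
```

```bash
python3 - <<'E'
from h import *
p=eyes.read_camera("wrist")
print(env.state()["tcp_rot"])
wfit(p,"board_pale_b",(446,174,1.788),165)
wfit(p,"board_pale_a",(654,219,1.788),165)
x,y,t=549.5,196,.218; c,s=np.cos(t),np.sin(t)
R=lambda u0,u1,v0,v1:[(x+c*u-s*v,y+s*u+c*v) for u,v in((u0,v0),(u1,v0),(u1,v1),(u0,v1))]
bird(p,165,370,730,60,330,2,"pics/b13.png",[R(-131,131,55,75),R(-131,131,-75,-55)])
bird(p,181,370,730,60,330,2,"pics/b13t.png",[R(-24,24,-90,90),R(83,131,-90,90),R(-131,-83,-90,90)])
q=rows(437,-81,160,.247,95)
E
```

```text
[-3.13184079 -0.00579973  1.79341356]
board_pale_b [446.548 178.008   1.79 ] res 0.036 npx 6230.0
board_pale_a [656.123 221.995   1.795] res 0.07 npx 7177.0
now [499.6  46.9 369. ] 1.795 t 17.4 F [-0.6  0.4  0.6] op 95.0
11 -10 -8 19 0.141 95; -11 -7 19 0.141 95; -12 -5 19 0.141 95; -13 -3 19 0.141 95; -13 -2 19 0.141 95; -13 0 19 0.141 95; -13 2 19 0.141 95; -12 4 19 0.141 95; -12 6 19 0.141 95; -11 7 19 0.141 95; -10 9 19 0.141 95
```

View pics/b13.png

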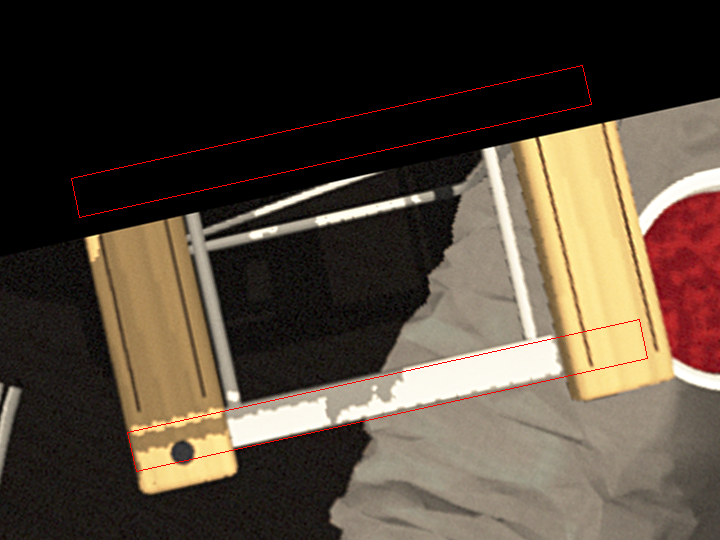

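View pics/b13t.png

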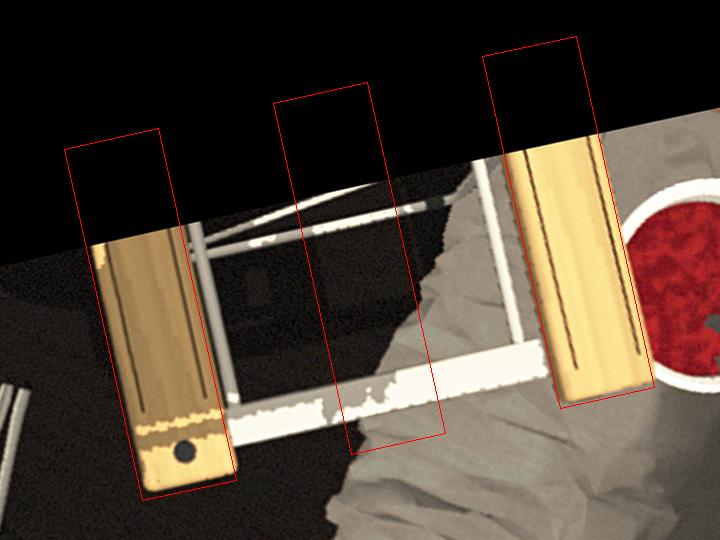

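Emit:
send_rows(plan="-10 -8 19 0.14 95; -11 -7 19 0.14 95; -12 -5 19 0.14 95; -13 -3 19 0.14 95; -13 -2 19 0.14 95; -13 0 19 0.14 95; -13 2 19 0.14 95; -12 4 19 0.14 95")

```text
t: 18.2
eef_pos: [444.6, -38.2, 210.4]
tcp_rot: [-3.129, 0.008, 0.645]
ft_force: [0.4, -0.1, 0.1]
opening: 0.997
```

```bash
python3 - <<'E'
from h import *
print(env.state()["tcp_rot"])
q=rows(437,-81,140,.247,95,n=5)
E
```

```text
[-3.12875996  0.00761464  0.64549335]
now [444.6 -38.2 210.4] 0.645 t 18.2 F [ 0.4 -0.1  0.1] op 94.7
5 -6 6 14 0.080 95; -6 6 14 0.080 95; -5 7 14 0.080 95; -5 7 14 0.080 95; -4 8 14 0.080 95
```

Emit:
send_rows(plan="-6 6 14 0.08 95; -6 6 14 0.08 95; -5 7 14 0.08 95; -5 7 14 0.08 95; -4 8 14 0.08 95; 0 0 0 0 95; 0 0 0 0 95")

```text
t: 18.9
eef_pos: [430.1, -74.4, 134.1]
tcp_rot: [-3.128, 0.02, 0.234]
ft_force: [-0.8, 0.4, 0.2]
opening: 1.001
```

```bash
python3 - <<'E'
from h import *
print(env.state()["tcp_rot"])
q=rows(436,-81,25,.24,95,n=4)
p=eyes.read_camera("wrist"); cv2.imwrite("pics/w14.png",p["image"][:,:,::-1])
wfit(p,"board_dark",(437,-81,.247),0)
E
```

```text
[-3.12755824  0.02000245  0.23368676]
now [430.1 -74.4 134.1] 0.234 t 18.9 F [-0.8  0.4  0.2] op 95.1
4 1 2 27 -0.002 95; 1 2 27 -0.002 95; 1 2 27 -0.002 95; 1 2 27 -0.002 95
board_dark [ 4.36402e+02 -8.20160e+01  2.22000e-01] res 0.046 npx 10570.0
```

View pics/w14.png

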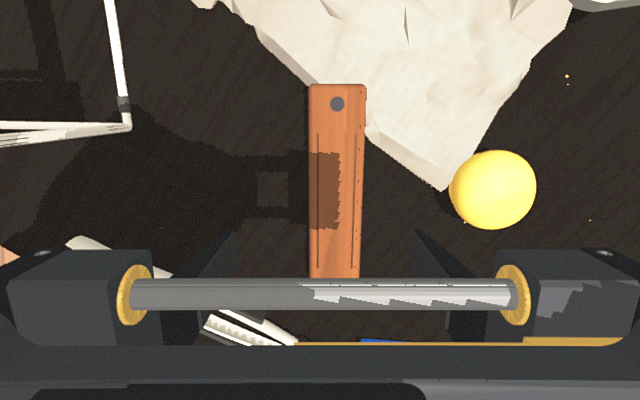

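```bash
python3 - <<'E'
from h import *
p=eyes.read_camera("wrist")
print(unproj(p,[[70,240],[170,272],[205,325],[295,345],[250,308]],5).round())
E
```

```text
[[327. 154.   5.]
 [315.  56.   5.]
 [263.  14.   5.]
 [262. -82.   5.]
 [294. -28.   5.]]
```

Tongs are at x≈260–330, well clear. Descend onto the dark board.

Emit:
send_rows(plan="1 1.5 27 0 95; 1 2 27 0 95; 1 2 27 0 95; 1 2 27 0 80; 0 0 0 0 80")

```text
t: 19.55
eef_pos: [437.6, -79.3, 27.1]
tcp_rot: [-3.134, 0.01, 0.241]
ft_force: [0.1, 0.7, 1.0]
opening: 0.885
```

```bash
python3 - <<'E'
from h import *
print(env.state()["tcp_rot"])
q=rows(436,-81,4,.238,60,n=2)
E
```

```text
[-3.13376561  0.00981082  0.24110238]
now [437.6 -79.3  27.1] 0.241 t 19.55 F [0.1 0.7 1. ] op 84.1
2 -1 1 12 0.002 60; -1 1 12 0.002 60
```

Emit:
send_rows(plan="-1 1 11 0 70; -1 1 10 0 55; 0 0 3 0 40; 0 0 0 0 40; 0 0 0 0 40; 0 0 0 0 40; 0 0 0 0 40")

```text
t: 20.25
eef_pos: [438.2, -81.4, 7.1]
tcp_rot: [-3.137, 0.005, 0.245]
ft_force: [0.1, 0.6, -1.4]
opening: 0.502
```

```bash
python3 - <<'E'
from h import *
s=env.state(); print(s["tcp_rot"],s["ft_force"])
p=eyes.read_camera("wrist"); cv2.imwrite("pics/w15.png",p["image"][:,:,::-1])
q=rows(436,-81,60,.238,40,n=2)
q=rows(480,60,250,1.0,40,n=7,start=q)
E
```

```text
[-3.13679346  0.00502387  0.24456893] [ 0.12608987  0.6402064  -1.41740911]
now [438.2 -81.4   7.1] 0.245 t 20.3 F [-0.4  0.4 -0.8] op 48.0
2 -1 -0 -26 0.003 40; -1 -0 -26 0.003 40
now [436 -81  60] 0.245 t 20.3 F [-0.4  0.4 -0.8] op 48.0
7 11 -18 -27 -0.109 40; 13 -17 -27 -0.109 40; 15 -15 -27 -0.109 40; 16 -14 -27 -0.109 40; 17 -12 -27 -0.109 40; 19 -10 -27 -0.109 40; 20 -8 -27 -0.109 40
```

View pics/w15.png

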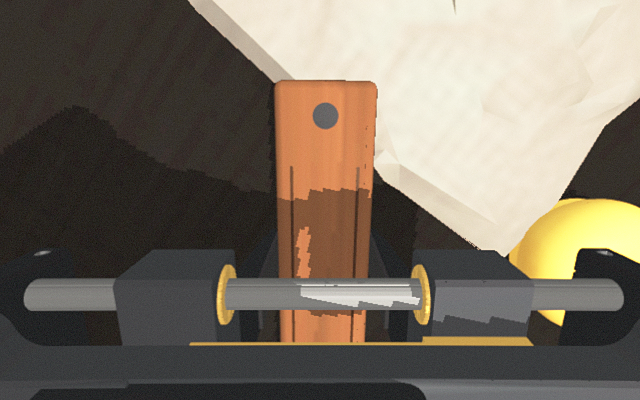

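```bash
python3 - <<'E'
from h import *
p=eyes.read_camera("wrist")
m=unproj(p,[[326,81]],16)[0]; s=env.state(); a=s["tcp_rot"][2]
d=m-s["eef_pos"]; print("along",d[0]*np.cos(a)+d[1]*np.sin(a),"lat",d[0]*np.sin(a)-d[1]*np.cos(a))
E
```

```text
along 87.53868309607182 lat 1.0129141133815232
```

Emit:
send_rows(plan="0 0 -20 0 40; 0 0 -28 0 40; 11 -18 -27 -0.11 40; 13 -17 -27 -0.11 40; 15 -15 -27 -0.11 40; 16 -14 -27 -0.11 40; 17 -12 -27 -0.11 40; 19 -10 -27 -0.11 40")

```text
t: 21.15
eef_pos: [474.1, 42.6, 222.9]
tcp_rot: [-3.127, 0.004, 0.924]
ft_force: [0.8, 0.3, -1.1]
opening: 0.504
```

```bash
python3 - <<'E'
from h import *
print(env.state()["tcp_rot"])
q=rows(550,196,240,1.788,40,n=8)
E
```

```text
[-3.12681245  0.00372877  0.92370522]
now [474.1  42.6 222.9] 0.924 t 21.15 F [ 0.8  0.3 -1.1] op 47.9
8 21 -4 -2 -0.108 40; 21 -2 -2 -0.108 40; 21 1 -2 -0.108 40; 21 3 -2 -0.108 40; 21 5 -2 -0.108 40; 20 7 -2 -0.108 40; 19 10 -2 -0.108 40; 18 12 -2 -0.108 40
```

Emit:
send_rows(plan="21 -4 -2 -0.11 40; 21 -2 -2 -0.11 40; 21 1 -2 -0.11 40; 21 3 -2 -0.11 40; 21 5 -2 -0.11 40; 20 7 -2 -0.11 40; 19 10 -2 -0.11 40; 18 12 -2 -0.11 40")

```text
t: 21.95
eef_pos: [547.8, 204.0, 244.0]
tcp_rot: [-3.134, -0.008, 1.842]
ft_force: [-0.1, -0.7, -0.7]
opening: 0.501
```

```bash
python3 - <<'E'
from h import *
print(env.state()["tcp_rot"])
q=rows(549,199,190,1.789,40,n=4)
E
```

```text
[-3.13391474 -0.00779019  1.84229579]
now [547.8 204.  244. ] 1.842 t 21.95 F [-0.1 -0.7 -0.7] op 47.6
4 -1 -0 13 0.013 40; -1 -0 13 0.013 40; -1 -0 13 0.013 40; -1 -0 13 0.013 40
```

Emit:
send_rows(plan="-1 0 13 0.02 40; -2 0 13 0.02 40; -1 0 13 0.013 40; -1 0 13 0 40; 0 0 0 0 40; 0 0 0 0 40")

```text
t: 22.55
eef_pos: [546.2, 197.9, 185.9]
tcp_rot: [-3.128, -0.007, 1.779]
ft_force: [0.4, 0.4, -2.6]
opening: 0.502
```

```bash
python3 - <<'E'
from h import *
print(env.state()["tcp_rot"])
q=rows(549,199,172.5,1.789,40,n=3)
p=eyes.read_camera("wrist"); cv2.imwrite("pics/w16.png",p["image"][:,:,::-1])
E
```

```text
[-3.12806557 -0.00695421  1.77903018]
now [546.2 197.9 185.9] 1.779 t 22.55 F [ 0.4  0.4 -2.6] op 47.7
3 0.2 1.0 4.5 -0.003 40; 0.2 1.0 4.5 -0.003 40; 0.1 1.0 4.5 -0.003 40
```

View pics/w16.png

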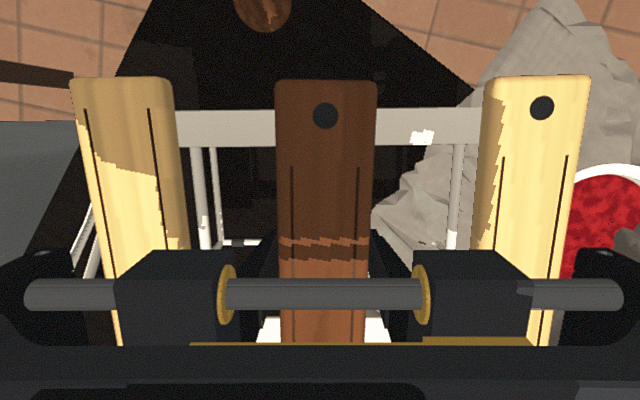

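Emit:
send_rows(plan="0 1.5 4.5 -0.005 40; 0 1.5 4.5 -0.005 40; 0 0 3 0 40; 0 0 1 0 40; 0 0 0 0 40")

```text
t: 23.1
eef_pos: [549.6, 198.4, 173.0]
tcp_rot: [-3.13, -0.007, 1.789]
ft_force: [0.3, 0.3, -1.6]
opening: 0.5
```

```bash
python3 - <<'E'
from h import *
q=rows(549,199,172.5,1.789,40,n=1)
E
```

```text
now [549.6 198.4 173. ] 1.789 t 23.1 F [ 0.3  0.3 -1.6] op 47.5
1 0.7 -0.5 0.5 -0.000 40
```

Emit:
send_rows(plan="0 0 1.5 0 40; 0 0 0 0 62; 0 0 0 0 62; 0 0 0 0 62; 0 0 -15 0 62; 0 0 -30 0 70; 0 0 -30 0 95; 0 0 -30 0 95")

```text
t: 23.9
eef_pos: [549.7, 197.7, 276.7]
tcp_rot: [-3.124, -0.007, 1.789]
ft_force: [-0.4, 0.7, -0.6]
opening: 0.845
```

```bash
python3 - <<'E'
from h import *
print(env.state()["tcp_rot"])
q=rows(540,40,340,1.789,95,n=5)
q=rows(468,-212,140,1.6,95,n=8,start=q)
E
```

```text
[-3.12376184 -0.00695379  1.78858707]
now [549.7 197.7 276.7] 1.789 t 23.9 F [-0.4  0.7 -0.6] op 80.2
5 -30 -9 -13 -0.000 95; -30 -9 -13 -0.000 95; -30 -9 -13 -0.000 95; -30 -9 -13 -0.000 95; -30 -9 -13 -0.000 95
now [540  40 340] 1.789 t 23.9 F [-0.4  0.7 -0.6] op 80.2
8 -29 -16 25 0.024 95; -29 -15 25 0.024 95; -30 -14 25 0.024 95; -30 -14 25 0.024 95; -30 -13 25 0.024 95; -30 -12 25 0.024 95; -31 -11 25 0.024 95; -31 -11 25 0.024 95
```

Emit:
send_rows(plan="-30 -9 -15 0 95; -30 -9 -15 0 95; -30 -9 -15 0 95; -30 -9 -15 0 95; -30 -9 -15 0 95; 0 0 0 0 95")

```text
t: 24.5
eef_pos: [539.7, 36.8, 359.9]
tcp_rot: [-3.133, -0.005, 1.792]
ft_force: [0.3, 0.8, -0.2]
opening: 0.999
```

```bash
python3 - <<'E'
from h import *
p=eyes.read_camera("wrist")
p=eyes.read_camera("wrist")
print(env.state()["tcp_rot"])
wfit(p,"board_pale_b",(446,174,1.788),165)
wfit(p,"board_pale_a",(654,219,1.788),165)
wfit(p,"board_dark",(549,196,1.788),165)
x,y,t=549.5,196,.218; c,s=np.cos(t),np.sin(t)
R=lambda u0,u1,v0,v1:[(x+c*u-s*v,y+s*u+c*v) for u,v in((u0,v0),(u1,v0),(u1,v1),(u0,v1))]
bird(p,165,370,730,60,330,2,"pics/b17.png",[R(-131,131,55,75),R(-131,131,-75,-55)])
q=rows(468,-212,140,1.789,95,n=8)
E
```

```text
[-3.13054262 -0.006801    1.79292513]
board_pale_b [446.265 176.727   1.79 ] res 0.033 npx 6059.0
board_pale_a [655.918 221.758   1.788] res 0.059 npx 6551.0
board_dark [551.769 196.322   1.782] res 0.043 npx 6118.0
now [539.2  40.4 357.1] 1.795 t 24.75 F [-0.2  0.6  0.2] op 95.1
8 -29 -16 27 0.001 95; -29 -16 27 0.001 95; -29 -16 27 0.001 95; -29 -16 27 0.001 95; -29 -16 27 0.001 95; -29 -16 27 0.001 95; -29 -16 27 0.001 95; -29 -16 27 0.001 95
```

View pics/b17.png

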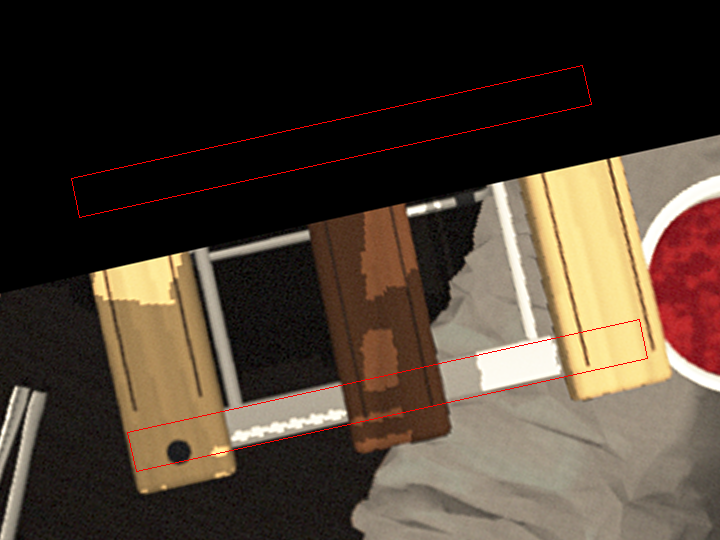

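Emit:
send_rows(plan="-29 -16 27 0 95; -29 -16 27 0 95; -29 -16 27 0 95; -29 -16 27 0 95; -29 -16 27 0 95; -29 -16 27 0 95; -29 -16 27 0 95; -29 -16 27 0 95")

```text
t: 25.55
eef_pos: [465.4, -211.1, 132.7]
tcp_rot: [-3.132, -0.008, 1.814]
ft_force: [0.4, -0.1, -1.8]
opening: 0.996
```

```bash
python3 - <<'E'
from h import *
p=eyes.read_camera("wrist")
p=eyes.read_camera("wrist"); cv2.imwrite("pics/w18.png",p["image"][:,:,::-1])
print(env.state()["tcp_rot"])
wfit(p,"cheese",(468,-212),0,"c")
q=rows(468,-212,60,1.789,95)
E
```

```text
[-3.12854642 -0.01153801  1.81034843]
cheese [ 470.846 -211.547] res 0.041 npx 4931.0
now [ 464.9 -211.1  132.3] 1.81 t 25.7 F [-0.   0.1 -0.4] op 94.8
2 -1 1 36 0.011 95; -1 1 36 0.011 95
```

View pics/w18.png

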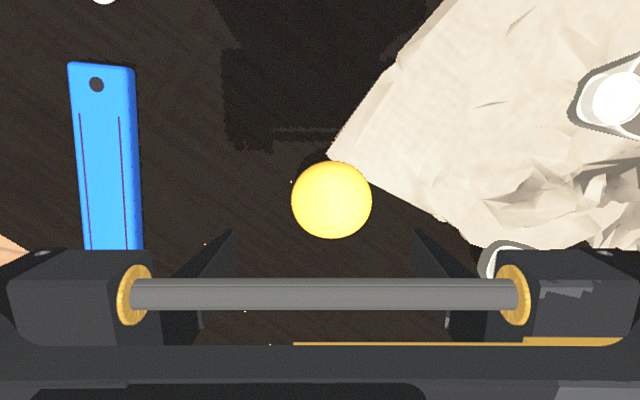

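Emit:
send_rows(plan="-1 2 25 0 95; -1 2 25 0 95; 0 0 25 0 95; 0 0 20 0 95; 0 0 0 0 95")

```text
t: 26.2
eef_pos: [473.1, -206.0, 37.8]
tcp_rot: [-3.135, -0.007, 1.817]
ft_force: [-0.2, 0.6, -0.1]
opening: 0.992
```

```bash
python3 - <<'E'
from h import *
print(env.state()["tcp_rot"])
q=rows(469,-212,4,1.8,95,n=3)
E
```

```text
[-3.13471163 -0.00682931  1.81689305]
now [ 473.1 -206.    37.8] 1.817 t 26.2 F [-0.2  0.6 -0.1] op 94.3
3 -2 -2 11 0.006 95; -2 -2 11 0.006 95; -2 -2 11 0.006 95
```

Emit:
send_rows(plan="-3 -3 3 0 95; -2 -2 8 0 95; 0 0 10 0 95; 0 0 10 0 95; 0 0 0 0 95")

```text
t: 26.7
eef_pos: [471.5, -211.3, 8.1]
tcp_rot: [-3.139, -0.003, 1.82]
ft_force: [0.5, 0.4, -0.1]
opening: 0.997
```

```bash
python3 - <<'E'
from h import *
p=eyes.read_camera("wrist"); cv2.imwrite("pics/w19.png",p["image"][:,:,::-1])
q=rows(469,-212,4,1.8,95,n=1)
E
```

```text
now [ 471.7 -211.4    8.6] 1.82 t 26.75 F [-0.1  0.7 -0.4] op 94.8
1 0.1 -2.8 4.6 0.020 95
```

View pics/w19.png

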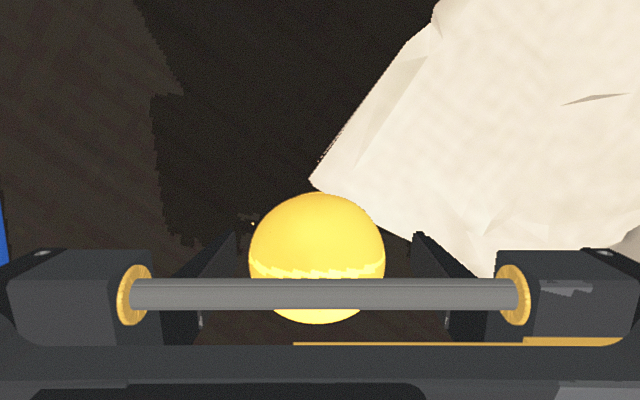

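Emit:
send_rows(plan="0 -2.5 4.5 0.02 95; 0 0 0 0 60; 0 0 0 0 60; 0 0 0 0 60; 0 0 0 0 60; 0 0 0 0 60; 0 0 0 0 60")

```text
t: 27.45
eef_pos: [469.3, -212.4, 4.5]
tcp_rot: [-3.14, -0.002, 1.798]
ft_force: [-0.0, 0.1, -1.2]
opening: 0.678
```

```bash
python3 - <<'E'
from h import *
p=eyes.read_camera("wrist"); cv2.imwrite("pics/w20.png",p["image"][:,:,::-1])
s=env.state(); print(s["tcp_rot"],s["ft_force"])
q=rows(469,-212,60,1.8,60,n=2)
q=rows(480,-80,240,1.79,60,n=6,start=q)
q=rows(550,197,240,1.789,60,n=8,start=q)
E
```

```text
[-3.13959026e+00 -1.90530314e-03  1.79755951e+00] [ 1.12245523  0.20893229 -0.44693733]
now [ 469.3 -212.4    4.5] 1.798 t 27.5 F [ 1.1  0.2 -0.4] op 64.6
2 0 -0 -28 -0.001 60; 0 -0 -28 -0.001 60
now [ 469 -212   60] 1.798 t 27.5 F [ 1.1  0.2 -0.4] op 64.6
6 21 7 -30 0.002 60; 21 7 -30 0.002 60; 21 7 -30 0.002 60; 21 7 -30 0.002 60; 21 7 -30 0.002 60; 21 7 -30 0.002 60
now [480 -80 240] 1.798 t 27.5 F [ 1.1  0.2 -0.4] op 64.6
8 32 16 -0 0.000 60; 32 16 -0 0.000 60; 32 16 -0 0.000 60; 32 16 -0 0.000 60; 32 16 -0 0.000 60; 32 16 -0 0.000 60; 32 16 -0 0.000 60; 32 16 -0 0.000 60
```

View pics/w20.png

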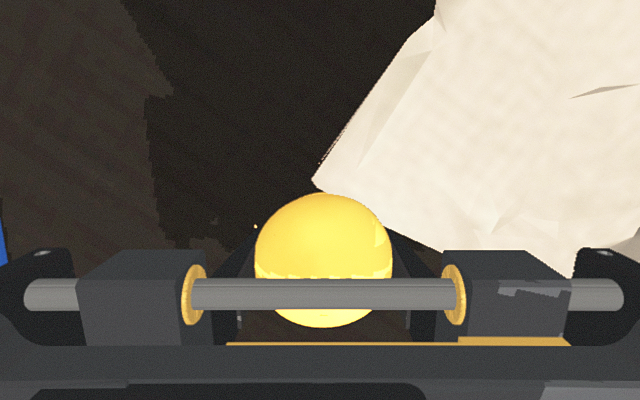

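```bash
python3 - <<'E'
from h import *
p=eyes.read_camera("wrist")
s=env.state(); a=s["tcp_rot"][2]; ux=np.array([np.cos(a),np.sin(a)])
for k in (-10,-5,0,5,10,15):
    q=s["eef_pos"][:2]+k*ux
    uv=proj(p,circpts(q,0,40,34)); print(k,uv.min(0).round(),uv.max(0).round())
E
```

```text
-10 [253. 215.] [386. 349.]
-5 [253. 205.] [387. 339.]
0 [252. 195.] [387. 330.]
5 [252. 185.] [388. 321.]
10 [251. 175.] [388. 311.]
15 [251. 164.] [389. 301.]
```

Emit:
send_rows(plan="0 0 -20 0 60; 0 0 -30 0 60; 21 7 -30 0 60; 21 7 -30 0 60; 21 7 -30 0 60; 21 7 -30 0 60; 21 7 -30 0 60; 21 7 -30 0 60")

```text
t: 28.35
eef_pos: [481.0, -77.4, 239.6]
tcp_rot: [-3.133, -0.008, 1.793]
ft_force: [0.7, 0.5, -1.2]
opening: 0.677
```

```bash
python3 - <<'E'
from h import *
s=env.state(); print(s["tcp_rot"],s["ft_force"])
q=rows(550,196,245,1.789,60,n=8)
E
```

```text
[-3.13330587 -0.0077533   1.7933077 ] [ 0.67346068  0.47768668 -1.18939336]
now [481.  -77.4 239.6] 1.793 t 28.35 F [ 0.7  0.5 -1.2] op 64.3
8 31 16 -1 0.001 60; 31 16 -1 0.001 60; 31 16 -1 0.001 60; 31 16 -1 0.001 60; 31 16 -1 0.001 60; 31 16 -1 0.001 60; 31 16 -1 0.001 60; 31 16 -1 0.001 60
```

Emit:
send_rows(plan="31 16 -1 0 60; 31 16 -1 0 60; 31 16 -1 0 60; 31 16 -1 0 60; 31 16 -1 0 60; 31 16 -1 0 60; 31 16 -1 0 60; 29 15 -1 0 60")

```text
t: 29.15
eef_pos: [551.9, 200.8, 254.1]
tcp_rot: [-3.141, -0.004, 1.792]
ft_force: [-0.0, -1.0, -0.2]
opening: 0.678
```

Emit:
send_rows(plan="0 0 0 0 60; 0 0 0 0 60")

```text
t: 29.35
eef_pos: [551.8, 204.3, 253.4]
tcp_rot: [-3.14, -0.004, 1.796]
ft_force: [0.2, 0.5, -1.1]
opening: 0.678
```

```bash
python3 - <<'E'
from h import *
s=env.state(); print(s["tcp_rot"],s["ft_force"])
p=eyes.read_camera("wrist"); cv2.imwrite("pics/w21.png",p["image"][:,:,::-1])
q=rows(550,196,200,1.789,60,n=3)
E
```

```text
[-3.13991156 -0.0042871   1.79603423] [ 0.15343016  0.49682273 -1.07687728]
now [551.8 204.1 253.4] 1.795 t 29.4 F [ 1.1  0.1 -1.1] op 64.7
3 -2 -1 18 0.002 60; -2 -1 18 0.002 60; -2 -1 18 0.002 60
```

View pics/w21.png

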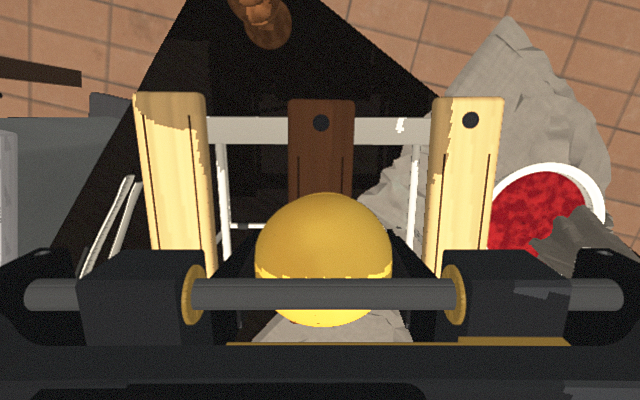

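Emit:
send_rows(plan="-3 -1 18 0 60; -3 -1 18 0 60; -2 0 15 0 60; 0 0 5 0 60; 0 0 0 0 60; 0 0 0 0 60")

```text
t: 30.0
eef_pos: [551.2, 190.8, 197.2]
tcp_rot: [-3.141, -0.004, 1.79]
ft_force: [0.1, 0.2, -0.2]
opening: 0.68
```

```bash
python3 - <<'E'
from h import *
s=env.state(); print(s["tcp_rot"],s["ft_force"])
p=eyes.read_camera("wrist")
wfit(p,"board_dark",(551,196,1.788),165)
q=rows(550,196,187,1.789,60,n=2)
E
```

```text
[-3.14113796 -0.00405039  1.79010701] [ 0.10930656  0.22292413 -0.24490386]
board_dark none
now [551.2 191.1 197.4] 1.79 t 30.1 F [-1.   0.4 -0.5] op 64.6
2 2.5 -0.1 5.2 0.001 60; 2.5 -0.1 5.2 0.001 60
```

Emit:
send_rows(plan="2.5 -0.5 4 0 60; 2 -0.5 3 0 60; 0 0 2 0 60; 0 0 0 0 60")

```text
t: 30.5
eef_pos: [549.4, 196.1, 188.9]
tcp_rot: [3.139, -0.004, 1.791]
ft_force: [0.4, -0.4, -1.3]
opening: 0.677
```

Emit:
send_rows(plan="0 0 2 0 60; 0 0 1.5 0 60; 0 0 0 0 60")

```text
t: 30.8
eef_pos: [549.4, 196.3, 185.4]
tcp_rot: [3.139, -0.004, 1.791]
ft_force: [-0.6, -0.1, 1.8]
opening: 0.675
```

Contact felt; release and retreat straight up.

Emit:
send_rows(plan="0 0 0 0 90; 0 0 0 0 90; 0 0 0 0 90; 0 0 0 0 90; 0 0 -8 0 90; 0 0 -20 0 90; 0 0 -35 0 90; 0 0 -40 0 90")

```text
t: 31.6
eef_pos: [547.9, 195.3, 288.1]
tcp_rot: [-3.135, -0.004, 1.791]
ft_force: [0.3, 0.5, -0.4]
opening: 0.947
```

Emit:
send_rows(plan="-32 -9 -15 0 90; -32 -9 -15 0 90; -32 -9 -15 0 90; -32 -9 -15 0 90; -32 -9 -15 0 90; -32 0 -5 0 90; 0 0 0 0 90; 0 0 0 0 90")

```text
t: 32.4
eef_pos: [546.0, -8.4, 382.2]
tcp_rot: [3.133, -0.001, 1.793]
ft_force: [0.5, 0.6, -0.3]
opening: 0.947
```

```bash
python3 - <<'E'
from h import *
p=eyes.read_camera("wrist"); cv2.imwrite("pics/w22.png",p["image"][:,:,::-1])
print(env.state()["eef_pos"],env.state()["tcp_rot"])
wfit(p,"board_pale_b",(446,174,1.788),165)
wfit(p,"board_pale_a",(654,219,1.788),165)
wfit(p,"cheese",(551,196),181,"c")
sc=eyes.read_camera("scene");crop(sc,170,170,410,350,3,"pics/sc2.png")
wfit(sc,"board_pale_a",(654,219,1.788),165)
wfit(sc,"cheese",(551,196),181,"c")
x,y,t=549.5,196,.218; c,s=np.cos(t),np.sin(t)
R=lambda u0,u1,v0,v1:[(x+c*u-s*v,y+s*u+c*v) for u,v in((u0,v0),(u1,v0),(u1,v1),(u0,v1))]
bird(sc,165,370,730,60,330,2,"pics/bs.png",[R(-131,131,55,75),R(-131,131,-75,-55)])
E
```

```text
[545.99151055  -8.16497869 382.0940089 ] [ 3.13357509e+00 -1.02468247e-03  1.79337471e+00]
board_pale_b none
board_pale_a none
cheese [548.142 196.843] res 0.056 npx 335.0
board_pale_a [656.853 214.492   1.833] res 0.098 npx 658.0
cheese [548.64  194.879] res 0.095 npx 376.0
```

View pics/w22.png

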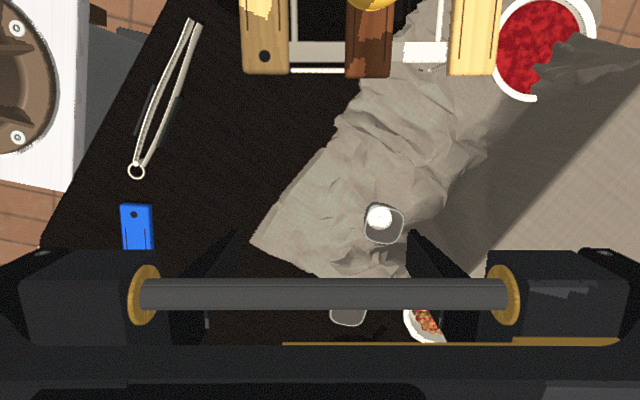

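View pics/sc2.png

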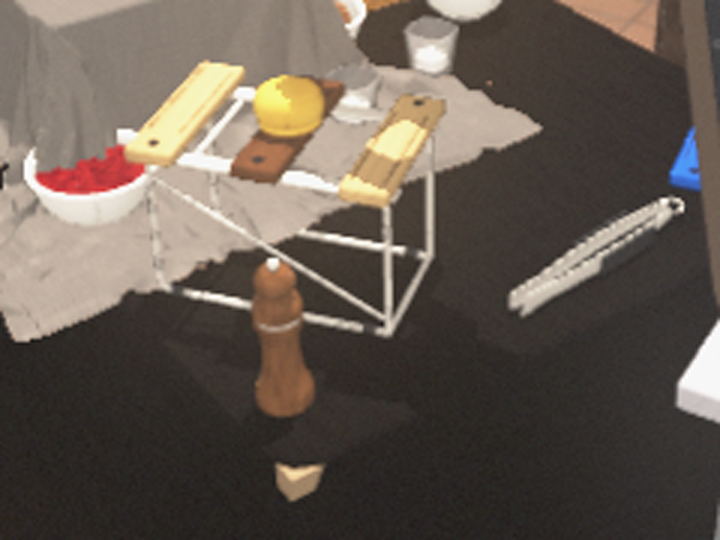

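View pics/bs.png

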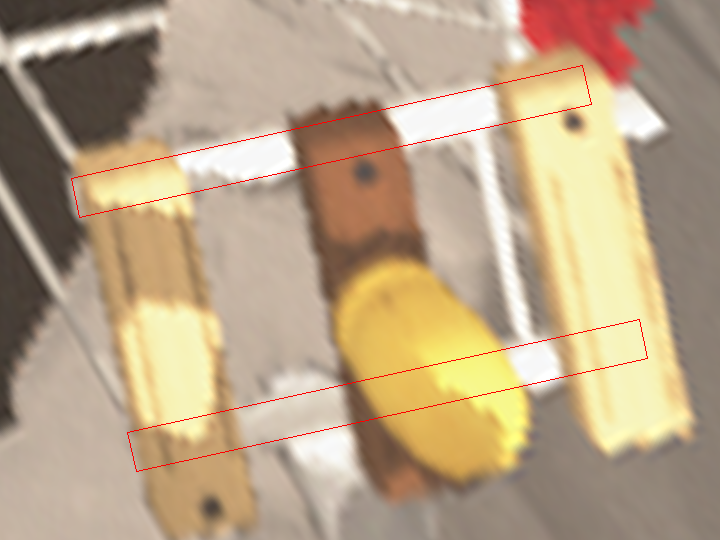

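Emit:
send_rows(plan="25 0 -15 0 90; 25 0 -15 0 90; 25 0 -15 0 90; 15 0 -10 0 90; 0 0 0 0 90; 0 0 0 0 90")

```text
t: 33.35
eef_pos: [524.7, 84.6, 436.7]
tcp_rot: [3.138, -0.002, 1.798]
ft_force: [-0.5, -1.4, -0.4]
opening: 0.948
```

```bash
python3 - <<'E'
from h import *
p=eyes.read_camera("wrist"); cv2.imwrite("pics/w23.png",p["image"][:,:,::-1])
print(env.state()["eef_pos"],env.state()["tcp_rot"])
wfit(p,"board_pale_b",(446,174,1.788),165)
wfit(p,"board_pale_a",(654,219,1.788),165)
wfit(p,"board_dark",(551,196,1.788),165)
wfit(p,"cheese",(551,196),181,"c")
E
```

```text
[524.70603686  84.39331511 436.69459417] [ 3.13779949e+00 -2.37848599e-03  1.79734044e+00]
board_pale_b [446.328 177.146   1.797] res 0.026 npx 6510.0
board_pale_a [655.83  220.563   1.801] res 0.063 npx 6617.0
board_dark [552.222 196.159   1.771] res 0.608 npx 4094.0
cheese [551.459 199.047] res 0.054 npx 3086.0
```

View pics/w23.png

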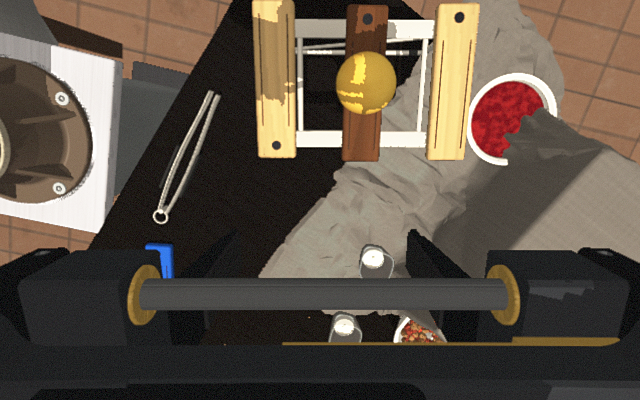

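```bash
python3 - <<'E'
from cell import job_done
print(job_done())
E
```

```text
the job is handed in; nothing more can be done
None
```

The cheese tier is set up and handed in at about 33 s of the 72 s allowed. The two pale boards lie at the ends of the rails, the dark board lies midway between them, and the yellow cheese is upright on the dark board.

**Last checks (wrist camera):**
- **Pale boards:** both look within about 3 mm of flush with the rail ends, and square within about 0.02 rad.
- **Dark board:** before the cheese went on it measured within about 1 mm of midway between the pale boards and within about 3 mm of centred across the rails.
- **Cheese:** it sits about 3 mm from the dark board's centre.
- **Other things:** I saw no bystander moved in the pictures, but I did not measure them again. The gripper was clear of everything, and the highest contact force I noticed was a few newtons.

**What disagreed or failed:**
- **Dark board, last check:** the final fit was poor (residual 0.61) because the cheese covers the board. The figures above come from the earlier clear view.
- **Camera offset:** the scene and side cameras read positions about 4 mm lower in y than the wrist camera. The wrist camera itself read about 2 mm off along the jaw direction. I allowed for the jaw-direction error and took the final positions from the wrist camera.
- **Scene-camera angle:** it put the far pale board about 0.03–0.04 rad off square. That image is coarse, so I trusted the wrist camera instead.

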